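# Stir the packing balls under the drying lamp, then turn the lamp up

### The arm

A 7-joint arm with a two-finger parallel gripper is mounted at the origin on the work surface. World frame = base frame: x ahead of the robot, y to its left, z up, the work surface at z = 0. Lengths are in mm, angles in rad, forces in N, time in s.
With the tool pointing down it reaches from about 400 to 875 mm from the base axis. Payload 4.4 kg.
Tool frame: the origin (TCP) lies midway between the tips of the shut fingers; the grasp point (between the pads) lies 19 mm behind it; z points along the fingers, y is the line along which they close (so a half turn about z gives the same grasp; the last joint's range is limited). The gripper opens to 85 mm and grips with 20 to 120 N. Pads are 22 mm wide; open, the fingers measure 114 mm over their backs; the gripper's body (76 mm by 85 mm) begins 54 mm behind the grasp point. The pads swing forward as they close: fully open they stand 13 mm farther back than shut.
Start: joints at [-1.22, 0.628, 0.038, 1.517, -0.027, 0.996, -0.02], TCP at [263.122, 594.377, 231.313] pointing down, gripper open.
Joint ranges: [-3.06, 3.06], [-0.37, 2.12], [-1.25, 1.32], [0.18, 2.47], [-1.1, 4.24], [0.23, 1.98], [-2.94, 2.94]. Speed limits (rad/s): [2.57, 2.57, 3.14, 3.14, 3.14, 3.14, 3.14].

### API

Orientations are given as a rotation vector (axis times angle).
In Python, from workcell import r, vision gives the robot as it stands.
- The arm moves only by the tool step_arm, never from a script. Its argument "moves" is a list of rows, each an object of numbers: "wx", "wy", "wz": the turn, a rotation vector about the tool's x, y, z as a fraction of full scale; "tx", "ty", "tz": the shift along the tool's x, y, z as a fraction of full scale; "gripper": the opening, from -1 (shut) to 1 (fully open). In form: [{"wx": .., "wy": .., "wz": .., "tx": .., "ty": .., "tz": .., "gripper": ..}, ...]. A call has 1 to 20 rows; each row is the pose to reach, as a shift and turn from the pose commanded when the call began, along the tool's axes at that moment; what a row does not reach only later rows make up. Full scale, the value 1, is 30 cm for a shift and 120 degrees for a turn. A row lasts 1/12 s, in which the tool goes at most 41.7 mm and 7.16 degrees, less where a joint would pass 70% of its speed; a pose out of reach is approached as far as the arm can. A call with a number of a shift or a turn outside -1 to 1 is refused whole. A call with a gripper value outside its range is refused whole. The fingers move at their own pace and stop on an object; the grip force is fixed at half the most. Time passes only in rows, so rows that repeat a pose let the fingers close. It gives the time, the measured TCP pose, the force, the opening and the grip force at its end, in the units of the state.
- r.get_state(): the state, without advancing time (a new reading comes with each control period).
- vision.grab_frame(name): name is "scene" or "top" or "wrist"; returns (picture, depth): 480x640x3 uint8, red, green, blue; 480x640 float32, mm along the optical axis (not along the pixel's ray), 0 where there is no reading.
- vision.camera_info(name): a dict with "fovy" (degrees; the focal length in pixels is half the picture's height over the tangent of half this angle, whatever the lens; pixels are square), "cx", "cy" (the principal point, pixels), "R" (3x3) and "t" (3): a world point X has camera coordinates R X + t; the wrist camera has in their place "tool_from_camera" (4x4, takes a point from camera to tool coordinates, whose origin is the TCP and whose axes are the flange's). Camera axes: x right, y down, z forward; pixel columns grow to the right and rows downward; lengths in mm; the calibration is good to about 2 mm. A picture is of the moment at which its call begins: read the wrist's pose just before it. camera_info takes no time and is no camera call.
- r.close_job(): hands the job in; it is judged then, once.
The state is a dict: "time_s": time; "q": joint angles; "dq": joint speeds; "joint_efforts": joint torques, N m; "tool_pos": TCP position; "tcp_rot": TCP orientation; "wrist_force": force on the tool from outside, world axes, zero at the start; "ft_torque": the same for the moment, N m; "width": opening from 0.0 (shut) to 1.0 (fully open); "gripper_force": force on a finger pad.
Only numpy, scipy, OpenCV 4.12 (cv2) and the standard library are available. Lean on these libraries where they do the work, as an engineer would, in place of code of your own. Each camera call takes 0.05 s, during which the arm holds its last target. There are 200 camera calls.

### The job

With the stirring rod from the tall beaker, reach in at a slant under the lamp and stir the balls in the glass dish, the rod's tip near the dish's floor, in at least three full rounds about 3 cm out from the middle, and on until each orange ball lies at least 3 cm from where it started, with all the balls still in the dish. Touch the balls with the rod only, be gentle with the glass, and do not knock the lamp or shift the bottle, jar and metal column. Then stand the rod back in its beaker, let go, and last of all slide the lamp's blue dimmer grip to the red mark.

Things in the scene. Friction and masses are not known exactly. Their poses are not given: they have to be found in the camera images.
- station: aluminium base plate, 210 x 310 x 6 mm, fixed; it carries the dish, the lamp and the dimmer. Origin on the bench below the centre of the dish; x points away from the robot (turned up to 12 deg), y to the left, z up. The plate reaches from -90 to +120 mm along x, from -220 to +90 mm along y.
- lamp: white bar lamp fixed on the station; same origin and axes. Head: a box 120 mm along x, 80 mm along y, centred over the dish, underside 168 mm and top 270 mm above the bench. Steel post 18 mm thick at x +95, y -40 mm (foot disc 36 mm), joined to the head by an arm at z 205 to 225 mm. No room for an upright gripper over the dish; the free side is +y, the left.
- dish: clear round glass dish, fixed on the station's plate at the station's origin; outer diameter 148 mm, inner diameter 140 mm, 42 mm high, inner floor 5 mm thick. Origin: centre of its underside, 6 mm above the bench (inner floor at 11 mm, rim at 48 mm). z up.
- beaker: tall clear glass beaker, fixed on the bench; inner diameter 80 mm, outer 88 mm, 110 mm high, inner floor 5 mm thick. Origin: centre of its underside on the bench. The rod leans over the beaker's rim on its -x side, which faces roughly left (world +y).
- rod: stirring rod, 206 mm long, about 80 g. Origin: the lowest point of its tip, z along the rod from tip to grip. From the tip: steel bulb 18 mm thick, 27 mm long; glass shaft 10 mm thick; from 150 to 206 mm a green square grip 18 x 18 mm, its faces square to the rod's x and y. It starts leaning about 32 deg in the beaker, tip on the floor at the beaker's +x side, its y axis level.
- rod_tip (a point): the rod's lower end, lowest point of the bulb (same as the rod's origin)
- rod_grip (a point): middle of the rod's green grip, 178 mm from the tip along the rod
- dimmer (a joint): position of the dimmer grip along its track, 0 to 0.12 m, growing along the station's +x; friction about 1.5 N; it stays where it is left
- dimmer_top (a point): centre of the top face of the blue dimmer grip, a block 20 mm along the track (station x), 28 mm across it and 40 mm high; its top is 60 mm above the bench. The track is a 170 x 40 mm housing, 14 mm high on the plate, along station x at station y -180 mm; the grip is half way (joint 0.07) at station x 0.
- mark: red mark: a line across the dimmer's track with a small red tab beside it, not solid. Origin on the track's centre line, on the plate; x along the track (station x). The grip is on the mark when dimmer_top has x = 0 in this frame.
- amber: bystander: amber bottle, 60 mm diameter, 140 mm high, blue cap, origin at the centre of its underside
- jar: bystander: glass jar, 60 mm diameter, 70 mm high, blue cap, origin at the centre of its underside
- column: bystander: steel column cartridge lying on the bench, 132 mm long along its x, ends 32 mm square, origin at the centre of its underside
- orange1: orange ceramic ball, 20 mm, 11 g, loose in the dish; origin at its centre
- orange2: orange ceramic ball, 20 mm, 11 g, loose in the dish; origin at its centre
- orange3: orange ceramic ball, 20 mm, 11 g, loose in the dish; origin at its centre
- white1: white ceramic ball, 20 mm, 11 g, loose in the dish; origin at its centre
- white2: white ceramic ball, 20 mm, 11 g, loose in the dish; origin at its centre
- white3: white ceramic ball, 20 mm, 11 g, loose in the dish; origin at its centre
- white4: white ceramic ball, 20 mm, 11 g, loose in the dish; origin at its centre
- white5: white ceramic ball, 20 mm, 11 g, loose in the dish; origin at its centre
There are look-alikes about, which are no part of the job. Leave any purple look-alike of the rod alone.

How it is judged (in metres and radians):
On the way, in this order (a step that is already met when the one before it is completed fails the run):
1. the rod's tip is down among the balls at the right of the dish (more than 25 mm right of the middle) (z of rod_tip in the frame of station below 0.03 m and y of rod_tip in the frame of station between -0.07 and -0.025 m and x of rod_tip in the frame of station between -0.07 and 0.07 m and y of rod_tip in the frame of station below 0.07 m), for 0.05 s.
2. then at the left (more than 12 mm left of the middle) (z of rod_tip in the frame of station below 0.03 m and y of rod_tip in the frame of station between 0.012 and 0.07 m and x of rod_tip in the frame of station between -0.07 and 0.07 m and y of rod_tip in the frame of station above -0.07 m), for 0.05 s.
3. then at the far side (more than 18 mm beyond the middle) (z of rod_tip in the frame of station below 0.03 m and x of rod_tip in the frame of station between 0.018 and 0.07 m and y of rod_tip in the frame of station between -0.02 and 0.01 m and x of rod_tip in the frame of station above -0.07 m and y of rod_tip in the frame of station between -0.07 and 0.07 m), for 0.05 s.
4. then at the near side (more than 18 mm short of the middle) (z of rod_tip in the frame of station below 0.03 m and x of rod_tip in the frame of station between -0.07 and -0.018 m and y of rod_tip in the frame of station between -0.02 and 0.01 m and x of rod_tip in the frame of station below 0.07 m and y of rod_tip in the frame of station between -0.07 and 0.07 m), for 0.05 s.
5. the rod stands back in its beaker, let go, with each orange ball at least 25 mm from where it started (horizontal distance between rod_tip and beaker below 0.042 m and height (world z) of rod_tip below 0.03 m and horizontal distance between rod_grip and beaker below 0.12 m and height (world z) of rod_grip above 0.11 m and linear speed of rod below 0.03 m/s and contact force between the fingers and rod below 0.1 N and distance of each of orange1, orange2, orange3 from where it was at the start of the episode above 0.025 m), for 0.2 s.
6. the dimmer grip is at the red mark within 5 mm (x of dimmer_top in the frame of mark between -0.005 and 0.005 m), for 0.2 s.
At the end, for the whole second after the job is handed in: The rod stands in its beaker (tip on the floor, grip leaning out over the rim), at rest; each orange ball lies at least 25 mm from where it started; all eight balls are in the dish; the dimmer grip is at rest within 5 mm of the red mark (all of step 6 and velocity of joint dimmer between -0.01 and 0.01 m/s and horizontal distance between rod_tip and beaker below 0.042 m and height (world z) of rod_tip below 0.03 m and horizontal distance between rod_grip and beaker below 0.12 m and height (world z) of rod_grip above 0.11 m and linear speed of rod below 0.03 m/s and distance of each of orange1, orange2, orange3 from where it was at the start of the episode above 0.025 m and horizontal distance between each of orange1, orange2, orange3, white1, white2, white3, white4, white5 and dish below 0.07 m); the robot touches nothing.
It fails at once if a ball leaves the dish (horizontal distance between any of orange1, orange2, orange3, white1, white2, white3, white4, white5 and dish above 0.076 m).
It fails at once if the fingers touch a ball (contact force between the fingers and orange1 above 0.3 N or contact force between the fingers and orange2 above 0.3 N or contact force between the fingers and orange3 above 0.3 N or contact force between the fingers and white1 above 0.3 N or contact force between the fingers and white2 above 0.3 N or contact force between the fingers and white3 above 0.3 N or contact force between the fingers and white4 above 0.3 N or contact force between the fingers and white5 above 0.3 N).
It fails at once if the lamp is knocked (over 3 N) (contact force between lamp and anything else above 3 N).
It fails at once if the rod or the robot presses or strikes the dish or the beaker with over 20 N (contact force between any of rod, the fingers, the arm and dish above 20 N or contact force between any of rod, the fingers, the arm and beaker above 20 N).
It fails at once if the bottle, the jar or the column is shifted by more than 15 mm (distance of any of amber, jar, column from where it was at the start of the episode above 0.015 m).
It also fails if it takes over 72 s, if anything falls off the work surface, if the arm or the gripper's body presses on something with over 40 N, if the wrist force passes 120 N, or if a joint passes its speed limit or range.

## Working session

There is one attempt and no reset: what is moved stays moved. The work goes in short steps, Python scripts to look and compute and a tool call to move; the robot and the scene stay as the last step left them, time stands still between calls to the robot, and variables do not carry over. Pictures are saved under pics/ and viewed, at most 12 in all, crops included, and the job is handed in when it is done.

Besides the shell and the picture viewer there is one more tool, called after ">>>" in YAML: its name, and indented under it one key for each argument. step_arm: Moves the arm, as the interface text tells. Its arguments: {"type":"object","properties":{"moves":{"type":"array","items":{"type":"object","properties":{"wx":{"type":"number","minimum":-1,"maximum":1},"wy":{"type":"number","minimum":-1,"maximum":1},"wz":{"type":"number","minimum":-1,"maximum":1},"tx":{"type":"number","minimum":-1,"maximum":1},"ty":{"type":"number","minimum":-1,"maximum":1},"tz":{"type":"number","minimum":-1,"maximum":1},"gripper":{"type":"number"}}}}},"required":["moves"]}

```bash
ls; mkdir -p pics
python3 - <<'E'
from workcell import r, vision
import cv2,numpy as np
s=r.get_state();print(s)
for n in ("scene","top"):
    im,d=vision.grab_frame(n);cv2.imwrite(f"pics/{n}0.png",im[:,:,::-1]);np.savez(f"{n}0.npz",im=im,d=d)
    print(n,vision.camera_info(n))
print(vision.camera_info("wrist"))
E
```

```text
pics
{'time_s': 0.0, 'q': array([-1.21979802,  0.62934284,  0.03844228,  1.51838449, -0.02700767,
        0.99628593, -0.01998619]), 'dq': array([-4.35346874e-04,  1.51295593e-04, -2.79755517e-04,  6.40438556e-04,
       -1.40523574e-03,  1.12656562e-05,  1.61946931e-04]), 'joint_efforts': array([-6.42946106e-04, -5.63416672e+01,  1.22619331e+00, -1.93453538e+01,
        1.09924268e-02,  1.04426805e-02, -2.11719384e-05]), 'tool_pos': array([262.85966747, 593.78976502, 230.38594923]), 'tcp_rot': array([-6.49884833e-01, -3.07325386e+00,  2.92968092e-03]), 'wrist_force': array([-0.57801649, -0.03651414,  0.64484193]), 'ft_torque': array([-0.02480966,  0.04359443,  0.00223888]), 'gripper_force': 0.0, 'width': 0.9979689186598303}
scene {'fovy': 47.470600939486054, 'cx': 317.1135530579769, 'cy': 240.20180725140565, 'R': array([[-0.57884155,  0.81537412, -0.01036841],
       [ 0.48419019,  0.33344453, -0.80893424],
       [-0.65612675, -0.47326504, -0.5878077 ]]), 't': array([ 277.77947844, -162.01153965, 1506.79235544])}
top {'fovy': 53.007191783085766, 'cx': 315.1446006227709, 'cy': 239.86149699563478, 'R': array([[-1.52629903e-02, -9.99883458e-01, -3.35341404e-04],
       [-9.96583133e-01,  1.52398370e-02, -8.11776259e-02],
       [ 8.11732758e-02, -9.04817732e-04, -9.96699594e-01]]), 't': array([   6.74802228,  494.90807339, 1075.85902287])}
{'fovy': 62.471003541207565, 'cx': 317.1957752720029, 'cy': 248.175898270157, 'tool_from_camera': array([[ 3.71900228e-04, -9.53829398e-01, -3.00348700e-01,
         7.78442832e+01],
       [ 9.99999927e-01,  3.27434480e-04,  1.98381310e-04,
        -1.14813341e+00],
       [-9.08774047e-05, -3.00348752e-01,  9.53829450e-01,
        -1.41855327e+02],
       [ 0.00000000e+00,  0.00000000e+00,  0.00000000e+00,
         1.00000000e+00]])}
```

View pics/scene0.png

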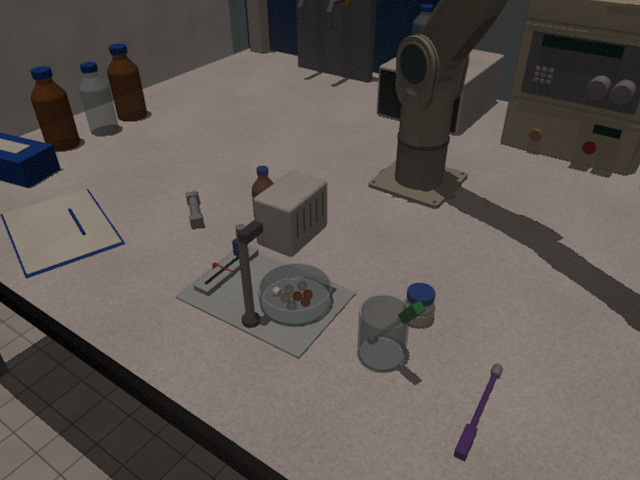

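View pics/top0.png

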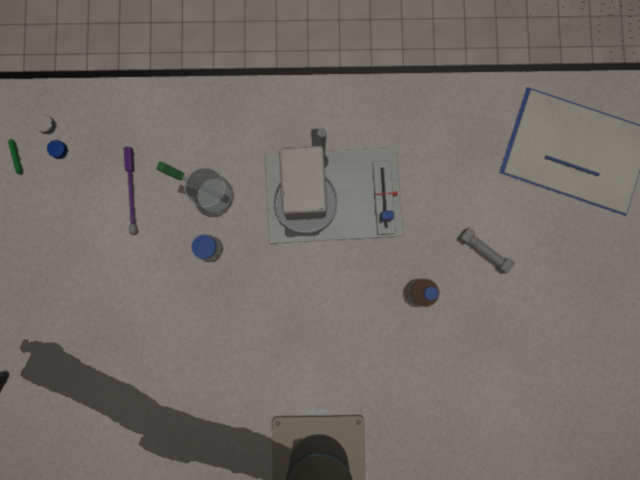

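Scene view: the rod's green grip is at (412,313), beaker (383,333), dish (296,293), blue dimmer grip (239,246) and red mark (222,266). Top view: green grip (170,171), beaker (212,193), jar (205,247), dish (305,203), dimmer (387,215) and mark (385,194). Possible look-alikes of the rod in the top view are the purple rod (130,190) and a loose green stick (15,156). The rod wanted is the green-gripped one leaning in the beaker, at (170,171).

```bash
cat > h.py <<'E'
import numpy as np,cv2
from workcell import r,vision
from scipy.spatial.transform import Rotation as Ro
def cam(n,st=None):
    c=vision.camera_info(n);f=240/np.tan(np.radians(c["fovy"]/2))
    if n=="wrist":
        T=np.eye(4);T[:3,:3]=Ro.from_rotvec(st["tcp_rot"]).as_matrix();T[:3,3]=st["tool_pos"]
        M=T@c["tool_from_camera"];return f,c["cx"],c["cy"],M[:3,:3].T,-M[:3,:3].T@M[:3,3]
    return f,c["cx"],c["cy"],c["R"],c["t"]
def ray(C,uv):
    f,cx,cy,R,t=C;uv=np.atleast_2d(uv).astype(float)
    d=np.c_[(uv[:,0]-cx)/f,(uv[:,1]-cy)/f,np.ones(len(uv))]
    return -R.T@t,d@R     # centre, directions (unit depth)
def atz(C,uv,z):
    o,d=ray(C,uv);return o+d*((z-o[2])/d[:,2])[:,None]
def pts(C,m,D):
    v,u=np.nonzero(m&(D>0));o,d=ray(C,np.c_[u,v]);return o+d*D[v,u][:,None]
def proj(C,X):
    f,cx,cy,R,t=C;c=np.atleast_2d(X)@R.T+t;return np.c_[f*c[:,0]/c[:,2]+cx,f*c[:,1]/c[:,2]+cy]
def tri(C1,u1,C2,u2):
    o1,d1=ray(C1,u1);o2,d2=ray(C2,u2);d1,d2=d1[0],d2[0]
    s=np.linalg.lstsq(np.c_[d1,-d2],o2-o1,rcond=None)[0]
    a,b=o1+s[0]*d1,o2+s[1]*d2;return (a+b)/2,np.linalg.norm(a-b)
def hsv(im):return cv2.cvtColor(im,cv2.COLOR_RGB2HSV)
def mask(im,h0,h1,s=90,v=30,box=None):
    H=hsv(im).astype(int);m=(H[...,0]>=h0)&(H[...,0]<=h1)&(H[...,1]>=s)&(H[...,2]>=v)
    if box:
        b=np.zeros_like(m);b[box[1]:box[3],box[0]:box[2]]=1;m&=b
    return m
E
python3 - <<'E'
from h import *
np.set_printoptions(precision=1,suppress=True)
S=np.load("scene0.npz");T=np.load("top0.npz");Cs=cam("scene");Ct=cam("top")
print("plate corners",atz(Ct,[(265,154),(396,148),(402,235),(270,243)],6))
# plate via depth: z 4..9
P=None
for nm,C,Z,box in(("s",Cs,S,(395,295,430,330)),("t",Ct,T,(150,155,190,185))):
    m=mask(Z["im"],45,85,90,30,box);p=pts(C,m,Z["d"]);v,u=np.nonzero(m)
    print("grip",nm,m.sum(),np.median(p,0),p.min(0),p.max(0),(u.mean(),v.mean()))
    if nm=="s":a=(u.mean(),v.mean())
    else:b=(u.mean(),v.mean())
    q=p-p.mean(0);print(np.linalg.svd(q)[2][0])
print("tri grip",tri(Cs,a,Ct,b))
for nm,C,Z,box in(("s",Cs,S,(225,235,250,265)),("t",Ct,T,(375,205,400,225))):
    m=mask(Z["im"],100,130,90,20,box);p=pts(C,m,Z["d"]);print("dim",nm,m.sum(),np.median(p,0),p.min(0),p.max(0))
for nm,C,Z,box in(("s",Cs,S,(205,255,240,280)),("t",Ct,T,(370,185,402,203))):
    m=mask(Z["im"],0,8,110,60,box);p=pts(C,m,Z["d"]);print("mark",nm,m.sum(),np.median(p,0),p.min(0),p.max(0))
for nm,C,Z,box in(("jar",Ct,T,(185,230,222,265)),("amber cap",Ct,T,(420,280,442,305))):
    m=mask(Z["im"],100,130,90,20,box);p=pts(C,m,Z["d"]);print(nm,m.sum(),p.mean(0))
# beaker/dish depth?
d=T["d"];p=pts(Ct,np.ones_like(d,bool),d)
for nm,(x0,x1,y0,y1),(z0,z1) in(("lamp top",(400,700,-100,150),(255,285)),("beaker rim",(450,680,150,320),(95,118)),("dish rim",(400,700,-60,120),(40,55))):
    k=(p[:,0]>x0)&(p[:,0]<x1)&(p[:,1]>y0)&(p[:,1]<y1)&(p[:,2]>z0)&(p[:,2]<z1);q=p[k]
    print(nm,k.sum(), q.mean(0) if k.sum() else "",cv2.minAreaRect(q[:,:2].astype(np.float32)) if k.sum()>5 else "")
im=T["im"][:,:,::-1]
a=cv2.resize(im[140:270,150:270],None,fx=4,fy=4,interpolation=cv2.INTER_CUBIC)
b=cv2.resize(S["im"][:,:,::-1][240:370,200:440],None,fx=3.3,fy=3.3,interpolation=cv2.INTER_CUBIC)
cv2.imwrite("pics/a.png",cv2.convertScaleAbs(b,alpha=1.5));cv2.imwrite("pics/b.png",cv2.convertScaleAbs(cv2.resize(im[130:260,140:420],None,fx=2.85,fy=2.85,interpolation=cv2.INTER_CUBIC),alpha=1.4))
E
```

```text
plate corners [[ 699.5  113.5    6. ]
 [ 709.1 -193.5    6. ]
 [ 504.3 -201.5    6. ]
 [ 490.4  103.4    6. ]]
grip s 140 [636.9 302.5 177.8] [505.2 238.7  51.4] [645.6 312.8 184.4] (np.float64(415.48571428571427), np.float64(308.5785714285714))
[0.6 0.4 0.7]
grip t 186 [626.8 288.4 167.6] [615.8 269.2 135.4] [641.4 310.3 185. ] (np.float64(169.20430107526883), np.float64(170.2741935483871))
[-0.2 -0.6 -0.8]
tri grip (array([626.5, 292.8, 161.7]), np.float64(6.342108780613341))
dim s 57 [ 556.7 -166.4   47.5] [ 497.2 -231.2    2.6] [ 559.6 -158.1   61.5]
dim t 89 [ 544.4 -160.1   59.3] [ 536.1 -173.3   54.6] [ 553.8 -148.9   64.6]
mark s 32 [ 601.8 -174.2   21.2] [ 587.2 -209.     2.1] [ 606.6 -140.3   24.5]
mark t 21 [ 600.1 -180.9   19.9] [ 597.6 -188.2   18. ] [ 602.5 -153.5   23.9]
jar 440 [480.4 242.4  68.9]
amber cap 137 [ 374.3 -231.6  139.5]
lamp top 2966 [582.2  19.7 268.9] ((584.2037963867188, 19.8840389251709), (120.68904876708984, 80.0185317993164), 2.4778597354888916)
beaker rim 403 [606.2 233.2 106. ] ((605.1898803710938, 230.88555908203125), (87.37764739990234, 85.068603515625), 44.49740219116211)
dish rim 296 [564.4  17.2  46.8] ((581.63037109375, 16.22008514404297), (139.480224609375, 150.65875244140625), 24.37390899658203)
```

View pics/a.png

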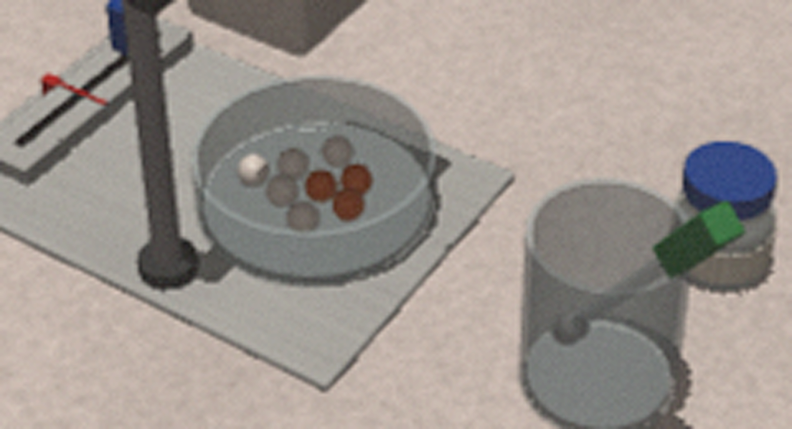

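View pics/b.png

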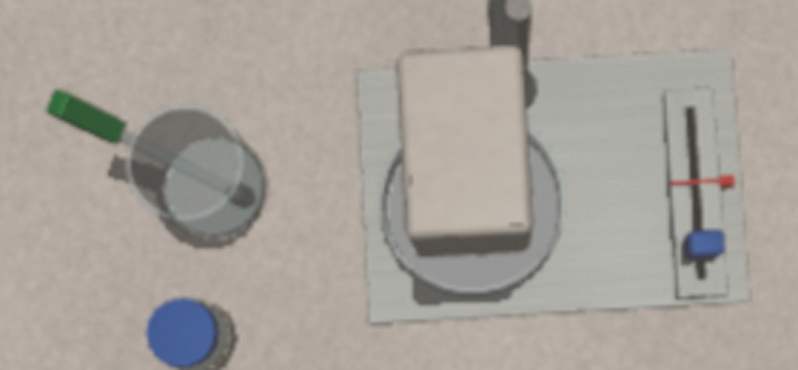

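The close-up confirms that the green-gripped rod leans left over the beaker's rim. In the crop the orange balls are at (320,185), (357,180) and (348,204), which is scene px (297,296), (308,294) and (305,302). Next I fit the poses.

```bash
cat >> h.py <<'E'
YAW=np.radians(2.5);O=np.array([582.5,18.0,0])
RS=Ro.from_euler('z',YAW).as_matrix()
def toS(p):return (np.atleast_2d(p)-O)@RS
def toW(p):return np.atleast_2d(p)@RS.T+O
def tool(yaw,tilt):
    "tool y level at heading yaw (0 = world x), z tilted from down toward tool -x side (pointing right)"
    y=np.array([np.cos(yaw),np.sin(yaw),0]);h=np.array([-np.sin(yaw),np.cos(yaw),0])
    z=-h*np.sin(tilt)-np.array([0,0,np.cos(tilt)]);return np.c_[np.cross(y,z),y,z]
def delta(pos,R,st=None):
    st=st or r.get_state();R0=Ro.from_rotvec(st["tcp_rot"]).as_matrix()
    t=R0.T@(np.asarray(pos)-st["tool_pos"])/300;w=Ro.from_matrix(R0.T@R).as_rotvec()/np.radians(120)
    print("t",np.round(t,4),"w",np.round(w,4),"deg",round(np.linalg.norm(w)*120,1))
E
python3 - <<'E'
from h import *
from scipy.optimize import minimize
np.set_printoptions(precision=1,suppress=True)
S=np.load("scene0.npz");T=np.load("top0.npz");Cs=cam("scene");Ct=cam("top")
K=8;V=[]
for C,Z,(x0,y0,x1,y1) in((Cs,S,(390,290,435,330)),(Ct,T,(150,152,192,190))):
    c=Z["im"][y0:y1,x0:x1].astype(int);m=((c[...,1]-c[...,0]>12)&(c[...,1]-c[...,2]>8)).astype(np.uint8)
    n,l,st,_=cv2.connectedComponentsWithStats(m);m=l==1+st[1:,4].argmax()
    V.append((C,np.kron(m,np.ones((K,K),np.uint8)),x0,y0));print(m.sum())
box=np.array([[a,b,c] for a in(-9,9) for b in(-9,9) for c in(150,206)],float)
def rodR(yaw,lean):
    y=np.array([np.cos(yaw),np.sin(yaw),0]);h=np.array([-np.sin(yaw),np.cos(yaw),0])
    z=h*np.sin(lean)+np.array([0,0,np.cos(lean)]);return np.c_[np.cross(y,z),y,z]
def f(p):
    X=box@rodR(p[3],p[4]).T+p[:3]-0;e=0
    for C,m,x0,y0 in V:
        u=((proj(C,X)-[x0,y0]+.5)*K-.5).astype(np.float32)
        g=np.zeros_like(m);cv2.fillConvexPoly(g,np.round(cv2.convexHull(u)).astype(int),1)
        e+=(g!=m).sum()/m.sum()
    return e
best=None
for y in(-.5,-.35,-.2):
  for l in (.5,.56,.62):
    z=rodR(y,l)[:,2];x=np.r_[np.array([626,290,166])-178*z,y,l]
    q=minimize(f,x,method="Nelder-Mead",options=dict(initial_simplex=np.r_[[x],x+np.diag([6,6,6,.1,.1])],maxiter=600))
    if best is None or q.fun<best.fun:best=q
p=best.x;z=rodR(p[3],p[4])[:,2]
print("rod",best.fun,"tip",p[:3],"yaw,lean deg",np.degrees(p[3:]),"grip",p[:3]+178*z)
for n,C,uv in(("or",Cs,[(297,296),(308.2,294.5),(305.5,301.8)]),("wh",Cs,[(276.4,291),(288.8,289.4),(302.4,285.5),(285.5,297.6),(291.5,305.2)])):print(n,toS(atz(C,uv,21)))
m=mask(S["im"],0,12,120,40,(285,280,325,312));v,u=np.nonzero(m);print("orange px",m.sum(),toS(atz(Cs,[(u.mean(),v.mean())],21)))
print("mark S",toS([600,-181,20]),"dimmer S",toS([544.4,-160.1,59.3]))
E
```

```text
223
227
rod 0.8043765186385097 tip [579.9 193.9  13.7] yaw,lean deg [-26.8  37. ] grip [628.2 289.6 155.8]
or [[  2.4   6.8  21. ]
 [-13.4  23.4  21. ]
 [  7.5  30.9  21. ]]
wh [[ 12.2 -37.3  21. ]
 [ -5.3 -18.8  21. ]
 [-30.2  -2.1  21. ]
 [ 18.6 -10.   21. ]
 [ 30.5  13.   21. ]]
orange px 179 [[-1.4 18.8 21. ]]
mark S [[   8.8 -199.6   20. ]] dimmer S [[ -45.8 -176.3   59.3]]
```

Run:
```python
from h import *
R=tool(np.radians(-21.5),np.radians(32));g=np.array([628,290,157]);print(R)
delta(g-81*R[:,2],R);print(g-81*R[:,2])
```

```text
[[ 0.31081067  0.93041757 -0.19421606]
 [ 0.78903885 -0.36650123 -0.49304619]
 [-0.52991926  0.         -0.8480481 ]]
t [-1.5169 -0.2905  0.0165] w [ 0.2028 -0.2115  0.7096] deg 92.1
[643.73150089 329.93674164 225.69189579]
```

>>> step_arm:
  moves:
    - {"tx": -0.4,"ty": -0.08,"tz": -0.1,"wx": 0.1,"wy": -0.1,"wz": 0.35,"gripper": 1}
    - {"tx": -0.8,"ty": -0.15,"tz": -0.1,"wx": 0.1,"wy": -0.1,"wz": 0.35,"gripper": 1}
    - {"tx": -0.8,"ty": -0.15,"tz": -0.1,"wx": 0.2,"wy": -0.21,"wz": 0.71,"gripper": 1}
    - {"tx": -0.8,"ty": -0.15,"tz": -0.1,"wx": 0.2,"wy": -0.21,"wz": 0.71,"gripper": 1}
    - {"tx": -0.8,"ty": -0.15,"tz": -0.1,"wx": 0.2,"wy": -0.21,"wz": 0.71,"gripper": 1}
    - {"tx": -0.8,"ty": -0.15,"tz": -0.1,"wx": 0.2,"wy": -0.21,"wz": 0.71,"gripper": 1}
    - {"tx": -0.8,"ty": -0.15,"tz": -0.1,"wx": 0.2,"wy": -0.21,"wz": 0.71,"gripper": 1}
    - {"tx": -0.8,"ty": -0.15,"tz": -0.1,"wx": 0.2,"wy": -0.21,"wz": 0.71,"gripper": 1}
    - {"tx": -0.8,"ty": -0.15,"tz": -0.1,"wx": 0.2,"wy": -0.21,"wz": 0.71,"gripper": 1}
    - {"tx": -0.8,"ty": -0.15,"tz": -0.1,"wx": 0.2,"wy": -0.21,"wz": 0.71,"gripper": 1}
    - {"tx": -0.8,"ty": -0.15,"tz": -0.1,"wx": 0.2,"wy": -0.21,"wz": 0.71,"gripper": 1}
    - {"tx": -0.8,"ty": -0.15,"tz": -0.1,"wx": 0.2,"wy": -0.21,"wz": 0.71,"gripper": 1}
    - {"tx": -0.8,"ty": -0.15,"tz": -0.1,"wx": 0.2,"wy": -0.21,"wz": 0.71,"gripper": 1}
    - {"tx": -0.8,"ty": -0.15,"tz": -0.1,"wx": 0.2,"wy": -0.21,"wz": 0.71,"gripper": 1}
    - {"tx": -0.8,"ty": -0.15,"tz": -0.1,"wx": 0.2,"wy": -0.21,"wz": 0.71,"gripper": 1}

```text
time_s: 1.35
tool_pos: [464.6, 455.7, 259.9]
tcp_rot: [2.278, 1.555, -0.645]
wrist_force: [1.5, -0.6, 0.2]
width: 1.001
gripper_force: 0.0
```

Run:
```python
from h import *
R=tool(np.radians(-21.5),np.radians(32));g=np.array([628,290,157])
print(r.get_state()["q"],r.get_state()["tool_pos"]);delta(g-81*R[:,2],R)
```

```text
[-1.08522899  0.99206378  0.52470042  0.91253452 -0.16783467  1.80843925
 -1.03814975] [464.61531109 455.73345447 259.88650309]
t [-0.0874  0.7086  0.1884] w [ 0.001  -0.0029  0.0009] deg 0.4
```

>>> step_arm:
  moves:
    - {"tx": -0.04,"ty": 0.35,"tz": 0.09,"gripper": 1}
    - {"tx": -0.087,"ty": 0.709,"tz": 0.188,"gripper": 1}
    - {"tx": -0.087,"ty": 0.709,"tz": 0.188,"gripper": 1}
    - {"tx": -0.087,"ty": 0.709,"tz": 0.188,"gripper": 1}
    - {"tx": -0.087,"ty": 0.709,"tz": 0.188,"gripper": 1}
    - {"tx": -0.087,"ty": 0.709,"tz": 0.188,"gripper": 1}
    - {"tx": -0.087,"ty": 0.709,"tz": 0.188,"gripper": 1}
    - {"tx": -0.087,"ty": 0.709,"tz": 0.188,"gripper": 1}

```text
validation failed for argument at $.mo...
```

Run:
```python
from h import *
R=tool(np.radians(-21.5),np.radians(32));g=np.array([628,290,157])
s=r.get_state();print(s["q"],s["tool_pos"],s["dq"].max());delta(g-81*R[:,2],R)
im,d=vision.grab_frame("wrist");cv2.imwrite("pics/w1.png",im[:,:,::-1]);np.savez("w1.npz",im=im,d=d,p=s["tool_pos"],o=s["tcp_rot"])
m=mask(im,45,85,90,25);p=pts(cam("wrist",s),m,d);v,u=np.nonzero(m);print(m.sum(),np.median(p,0),u.min(),u.max(),v.min(),v.max())
```

```text
[-1.08522899  0.99206378  0.52470042  0.91253452 -0.16783467  1.80843925
 -1.03814975] [464.61531109 455.73345447 259.88650309] 0.016857467806926683
t [-0.0874  0.7086  0.1884] w [ 0.001  -0.0029  0.0009] deg 0.4
2017 [625.55563197 300.57345556 164.16443754] 4 639 245 479
```

View pics/w1.png

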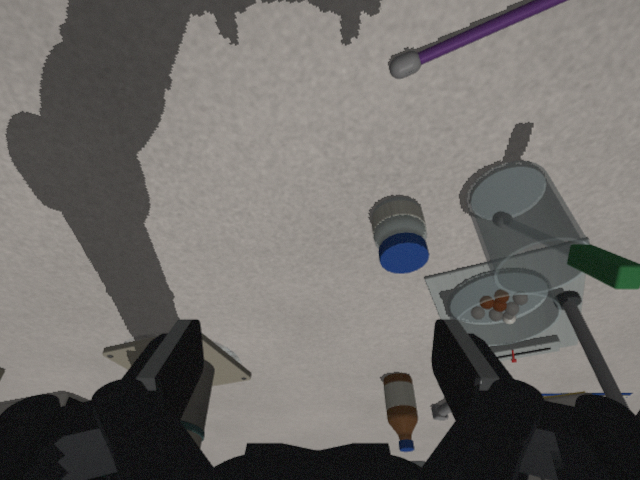

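The arm did not move because the rows need every field. The wrist view shows the rod's grip at (603,266) and its bulb at (503,219) in the beaker, with the balls visible under the lamp near (497,304).

>>> step_arm:
  moves:
    - {"tx": -0.04,"ty": 0.35,"tz": 0.09,"wx": 0,"wy": 0,"wz": 0,"gripper": 1}
    - {"tx": -0.087,"ty": 0.709,"tz": 0.188,"wx": 0,"wy": 0,"wz": 0,"gripper": 1}
    - {"tx": -0.087,"ty": 0.709,"tz": 0.188,"wx": 0,"wy": 0,"wz": 0,"gripper": 1}
    - {"tx": -0.087,"ty": 0.709,"tz": 0.188,"wx": 0,"wy": 0,"wz": 0,"gripper": 1}
    - {"tx": -0.087,"ty": 0.709,"tz": 0.188,"wx": 0,"wy": 0,"wz": 0,"gripper": 1}
    - {"tx": -0.087,"ty": 0.709,"tz": 0.188,"wx": 0,"wy": 0,"wz": 0,"gripper": 1}
    - {"tx": -0.087,"ty": 0.709,"tz": 0.188,"wx": 0,"wy": 0,"wz": 0,"gripper": 1}
    - {"tx": -0.087,"ty": 0.709,"tz": 0.188,"wx": 0,"wy": 0,"wz": 0,"gripper": 1}

```text
time_s: 2.07
tool_pos: [643.6, 329.2, 227.6]
tcp_rot: [2.282, 1.553, -0.643]
wrist_force: [-0.6, 0.4, 0.8]
width: 1.001
gripper_force: 0.0
```

Run:
```python
from h import *
np.set_printoptions(precision=3,suppress=True)
R=tool(np.radians(-21.5),np.radians(32));g=np.array([628,290,157])
s=r.get_state();print(s["q"],s["tool_pos"],abs(s["dq"]).max());delta(g-81*R[:,2],R)
im,d=vision.grab_frame("wrist");cv2.imwrite("pics/w2.png",im[:,:,::-1]);np.savez("w2.npz",im=im,d=d,p=s["tool_pos"],o=s["tcp_rot"])
C=cam("wrist",s)
H=im.astype(int);m=((H[...,1]-H[...,0]>15)&(H[...,1]-H[...,2]>10)).astype(np.uint8);n,l,st,_=cv2.connectedComponentsWithStats(m);m=l==1+st[1:,4].argmax()
p=pts(C,m,d);v,u=np.nonzero(m);print(m.sum(),np.median(p,0),u.min(),u.max(),v.min(),v.max())
R0=Ro.from_rotvec(s["tcp_rot"]).as_matrix();q=(p-s["tool_pos"])@R0;print("in tool",np.percentile(q,[2,50,98],axis=0))
print("expected grip box px",proj(C,g),proj(C,g-28*R[:,2]),proj(C,g+28*R[:,2]))
```

```text
[-0.787  1.119  0.533  0.696 -0.107  1.814 -0.81 ] [643.593 329.196 227.556] 0.05167447646661944
t [ 0.005 -0.001  0.004] w [ 0.    -0.004 -0.   ] deg 0.5
1680 [633.702 303.601 174.975] 304 337 229 282
in tool [[ -4.603  -8.076  54.664]
 [  9.222   0.406  56.488]
 [ 12.277   8.827 105.421]]
expected grip box px [[318.663 256.053]] [[318.909 272.537]] [[318.468 242.93 ]]
```

View pics/w2.png

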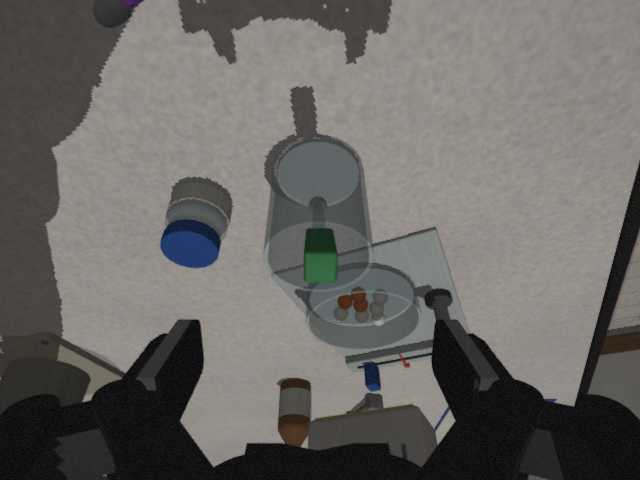

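The grip lies centred ahead of the fingers at (320,255), about 2 mm off in tool x, and its end face is 55 mm ahead of the TCP. I'm advancing and closing.

>>> step_arm:
  moves:
    - {"tx": 0.008,"ty": 0.001,"tz": 0.1,"wx": 0,"wy": 0,"wz": 0,"gripper": 1}
    - {"tx": 0.008,"ty": 0.001,"tz": 0.2,"wx": 0,"wy": 0,"wz": 0,"gripper": 1}
    - {"tx": 0.008,"ty": 0.001,"tz": 0.27,"wx": 0,"wy": 0,"wz": 0,"gripper": 1}
    - {"tx": 0.008,"ty": 0.001,"tz": 0.31,"wx": 0,"wy": 0,"wz": 0,"gripper": 1}
    - {"tx": 0.008,"ty": 0.001,"tz": 0.335,"wx": 0,"wy": 0,"wz": 0,"gripper": 1}
    - {"tx": 0.008,"ty": 0.001,"tz": 0.335,"wx": 0,"wy": 0,"wz": 0,"gripper": 1}
    - {"tx": 0.008,"ty": 0.001,"tz": 0.335,"wx": 0,"wy": 0,"wz": 0,"gripper": 0}
    - {"tx": 0.008,"ty": 0.001,"tz": 0.335,"wx": 0,"wy": 0,"wz": 0,"gripper": -1}
    - {"tx": 0.008,"ty": 0.001,"tz": 0.335,"wx": 0,"wy": 0,"wz": 0,"gripper": -1}
    - {"tx": 0.008,"ty": 0.001,"tz": 0.335,"wx": 0,"wy": 0,"wz": 0,"gripper": -1}
    - {"tx": 0.008,"ty": 0.001,"tz": 0.335,"wx": 0,"wy": 0,"wz": 0,"gripper": -1}
    - {"tx": 0.008,"ty": 0.001,"tz": 0.335,"wx": 0,"wy": 0,"wz": 0,"gripper": -1}
    - {"tx": 0.008,"ty": 0.001,"tz": 0.335,"wx": 0,"wy": 0,"wz": 0,"gripper": -1}
    - {"tx": 0.008,"ty": 0.001,"tz": 0.335,"wx": 0,"wy": 0,"wz": 0,"gripper": -1}

```text
time_s: 3.28
tool_pos: [625.2, 282.6, 140.5]
tcp_rot: [2.28, 1.552, -0.644]
wrist_force: [-0.1, -1.2, 0.1]
width: 0.201
gripper_force: 61.4
```

Run:
```python
from h import *
np.set_printoptions(precision=3,suppress=True)
s=r.get_state();print({k:s[k] for k in("time_s","q","tool_pos","wrist_force","width","gripper_force")})
im,d=vision.grab_frame("wrist");C=cam("wrist",s)
H=im.astype(int);m=((H[...,1]-H[...,0]>15)&(H[...,1]-H[...,2]>10)).astype(np.uint8);n,l,st,_=cv2.connectedComponentsWithStats(m);m=l==1+st[1:,4].argmax()
p=pts(C,m,d);R0=Ro.from_rotvec(s["tcp_rot"]).as_matrix();q=(p-s["tool_pos"])@R0;print("in tool",np.percentile(q,[2,25,50,75,98],axis=0))
cv2.imwrite("pics/w3.png",im[:,:,::-1])
```

```text
{'time_s': 3.2833, 'q': array([-0.809,  1.107,  0.528,  0.997, -0.103,  1.533, -0.799]), 'tool_pos': array([625.23 , 282.631, 140.543]), 'wrist_force': array([-0.138, -1.151,  0.136]), 'width': 0.20142529281390875, 'gripper_force': 61.42064809799194}
in tool [[ -6.652  -9.514 -44.68 ]
 [  2.209  -5.47  -43.635]
 [  8.054  -1.186 -40.449]
 [  8.846   3.168 -21.665]
 [  9.697   7.193   7.263]]
```

>>> step_arm:
  moves:
    - {"tx": -0.01,"ty": 0,"tz": -0.03,"wx": 0,"wy": 0,"wz": 0,"gripper": -1}
    - {"tx": -0.03,"ty": 0,"tz": -0.1,"wx": 0,"wy": 0,"wz": 0,"gripper": -1}
    - {"tx": -0.03,"ty": 0,"tz": -0.2,"wx": 0,"wy": 0,"wz": 0,"gripper": -1}
    - {"tx": -0.03,"ty": 0,"tz": -0.3,"wx": 0,"wy": 0,"wz": 0,"gripper": -1}
    - {"tx": -0.03,"ty": 0,"tz": -0.4,"wx": 0,"wy": 0,"wz": 0,"gripper": -1}
    - {"tx": -0.03,"ty": 0,"tz": -0.5,"wx": 0,"wy": 0,"wz": 0,"gripper": -1}
    - {"tx": -0.03,"ty": 0,"tz": -0.54,"wx": 0,"wy": 0,"wz": 0,"gripper": -1}
    - {"tx": -0.03,"ty": 0,"tz": -0.54,"wx": 0,"wy": 0,"wz": 0,"gripper": -1}
    - {"tx": -0.03,"ty": 0,"tz": -0.54,"wx": 0,"wy": 0,"wz": 0,"gripper": -1}

```text
time_s: 4.08
tool_pos: [647.5, 349.8, 280.0]
tcp_rot: [2.28, 1.555, -0.635]
wrist_force: [0.2, -0.9, -1.2]
width: 0.199
gripper_force: 61.7
```

```bash
cat >> h.py <<'E'
L=161.3
def tips(W,yaw,tilt,st=None):
    "fractions for tip waypoints (station frame) with tool yaw/tilt in station frame (deg)"
    st=st or r.get_state();R=tool(YAW+np.radians(yaw),np.radians(tilt));R0=Ro.from_rotvec(st["tcp_rot"]).as_matrix()
    w=Ro.from_matrix(R0.T@R).as_rotvec()/np.radians(120);print("w",np.round(w,3),round(np.linalg.norm(w)*120,1))
    print(np.round((toW(W)-L*R[:,2]-st["tool_pos"])@R0/300,3).tolist())
def tipnow(st=None):
    st=st or r.get_state();return toS(st["tool_pos"]+L*Ro.from_rotvec(st["tcp_rot"]).as_matrix()[:,2])[0]
E
python3 - <<'E'
from h import *
np.set_printoptions(precision=3,suppress=True)
s=r.get_state();print(s["q"],s["tool_pos"],s["width"]);print("tip",tipnow(s))
tips([[30,250,150],[-10,180,145]],0,40)
tips([[30,250,150],[-10,180,145]],-10,40)
im,d=vision.grab_frame("scene");np.savez("s2.npz",im=im,d=d)
C=cam("scene")
print("tip px",proj(C,toW([tipnow(s)])),"tcp px",proj(C,s["tool_pos"]))
u=proj(C,toW([tipnow(s)]))[0].astype(int)
c=im[u[1]-75:u[1]+75,u[0]-100:u[0]+100,::-1].copy();cv2.circle(c,(100,75),2,(0,0,255),-1)
cv2.imwrite("pics/s2.png",cv2.convertScaleAbs(cv2.resize(c,None,fx=4,fy=4),alpha=1.5))
E
```

```text
[-0.762  1.132  0.513  0.5   -0.095  1.981 -0.823] [647.528 349.795 279.962] 0.1989792553497868
tip [ 46.157 251.685 142.167]
w [-0.114 -0.071 -0.163] 25.3
[[0.019, -0.185, 0.012], [-0.201, -0.212, 0.165]]
w [-0.065 -0.072 -0.095] 16.3
[[0.036, -0.128, 0.003], [-0.184, -0.155, 0.156]]
tip px [[403.102 309.267]] tcp px [[451.622 270.463]]
```

View pics/s2.png

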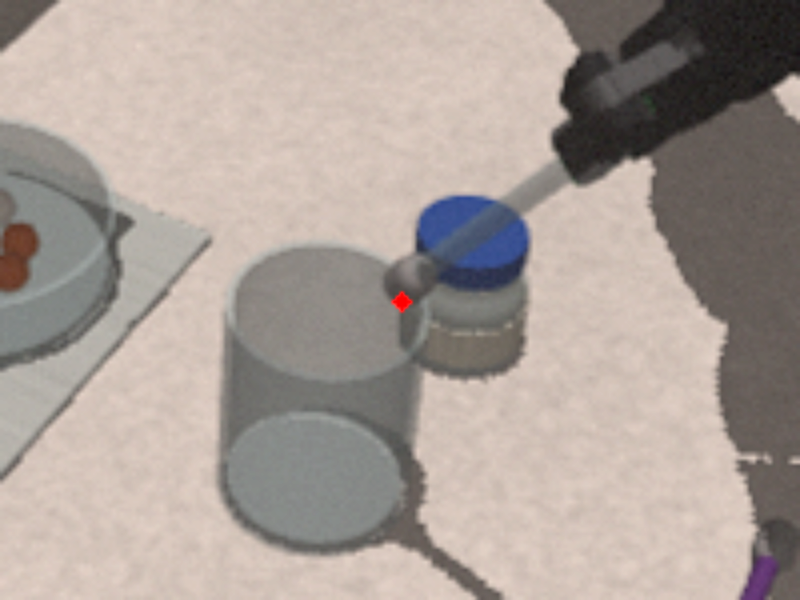

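The rod is held, with its bulb clear above the beaker at crop (412,277); the predicted tip dot at (402,300) is 2 to 3 px low. Next I carry it towards the dish.

>>> step_arm:
  moves:
    - {"tx": -0.05,"ty": -0.05,"tz": 0.03,"wx": -0.03,"wy": -0.02,"wz": -0.04,"gripper": -1}
    - {"tx": -0.1,"ty": -0.1,"tz": 0.08,"wx": -0.06,"wy": -0.035,"wz": -0.08,"gripper": -1}
    - {"tx": -0.15,"ty": -0.16,"tz": 0.12,"wx": -0.09,"wy": -0.05,"wz": -0.12,"gripper": -1}
    - {"tx": -0.2,"ty": -0.212,"tz": 0.165,"wx": -0.114,"wy": -0.071,"wz": -0.163,"gripper": -1}
    - {"tx": -0.2,"ty": -0.212,"tz": 0.165,"wx": -0.114,"wy": -0.071,"wz": -0.163,"gripper": -1}
    - {"tx": -0.2,"ty": -0.212,"tz": 0.165,"wx": -0.114,"wy": -0.071,"wz": -0.163,"gripper": -1}
    - {"tx": -0.2,"ty": -0.212,"tz": 0.165,"wx": -0.114,"wy": -0.071,"wz": -0.163,"gripper": -1}

```text
time_s: 4.72
tool_pos: [560.7, 301.3, 268.1]
tcp_rot: [1.772, 1.85, -0.644]
wrist_force: [0.6, 0.6, -0.6]
width: 0.203
gripper_force: 61.8
```

Run:
```python
from h import *
np.set_printoptions(precision=3,suppress=True)
s=r.get_state();print(s["q"],s["tool_pos"],s["width"]);print("tip",tipnow(s))
tips([[-20,130,110],[-20,95,68],[-20,60,64],[-20,30,48],[-20,-38,45],[-20,-38,19]],0,40)
C=cam("wrist",s);im,d=vision.grab_frame("wrist");np.savez("w4.npz",im=im,d=d)
H=im.astype(int);m=((H[...,1]-H[...,0]>15)&(H[...,1]-H[...,2]>10)).astype(np.uint8);n,l,st,_=cv2.connectedComponentsWithStats(m);m=l==1+st[1:,4].argmax()
p=pts(C,m,d);R0=Ro.from_rotvec(s["tcp_rot"]).as_matrix();q=(p-s["tool_pos"])@R0
k=(q[:,0]>5)&(q[:,2]>-40);print("face slope",np.polyfit(q[k,2],q[k,0],1),k.sum())
print("tip px",proj(C,toW([tipnow(s)])))
cv2.imwrite("pics/w4.png",cv2.convertScaleAbs(im[:,:,::-1],alpha=1.5))
```

```text
[-1.042  0.904  0.545  1.197  0.161  1.518 -0.594] [560.696 301.258 268.148] 0.20308750586699087
tip [ -9.297 180.182 144.648]
w [ 0.  0. -0.] 0.1
[[-0.054, -0.035, 0.196], [-0.053, -0.036, 0.378], [-0.134, -0.036, 0.463], [-0.176, -0.036, 0.569], [-0.344, -0.036, 0.722], [-0.288, -0.036, 0.788]]
face slope [-0.033  8.623] 3161
tip px [[318.935 225.754]]
```

View pics/w4.png

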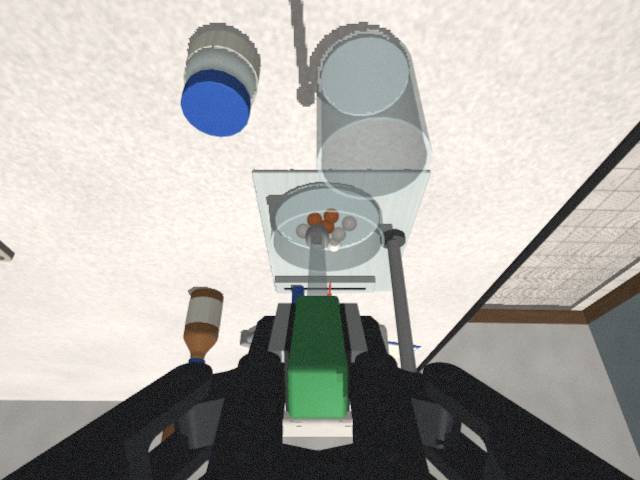

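The wrist view shows the bulb at (317,230) ahead of the dish. The balls are around (330,228) and the grip is firm, with the rod turned about 2° in the pads (tip −4 to −5 mm in tool x). I correct for that and enter the dish at the right.

>>> step_arm:
  moves:
    - {"tx": -0.02,"ty": -0.02,"tz": 0.1,"wx": 0,"wy": 0,"wz": 0,"gripper": -1}
    - {"tx": -0.041,"ty": -0.035,"tz": 0.2,"wx": 0,"wy": 0,"wz": 0,"gripper": -1}
    - {"tx": -0.04,"ty": -0.036,"tz": 0.29,"wx": 0,"wy": 0,"wz": 0,"gripper": -1}
    - {"tx": -0.04,"ty": -0.036,"tz": 0.375,"wx": 0,"wy": 0,"wz": 0,"gripper": -1}
    - {"tx": -0.08,"ty": -0.036,"tz": 0.42,"wx": 0,"wy": 0,"wz": 0,"gripper": -1}
    - {"tx": -0.121,"ty": -0.036,"tz": 0.463,"wx": 0,"wy": 0,"wz": 0,"gripper": -1}
    - {"tx": -0.142,"ty": -0.036,"tz": 0.515,"wx": 0,"wy": 0,"wz": 0,"gripper": -1}
    - {"tx": -0.163,"ty": -0.036,"tz": 0.569,"wx": 0,"wy": 0,"wz": 0,"gripper": -1}
    - {"tx": -0.22,"ty": -0.036,"tz": 0.62,"wx": 0,"wy": 0,"wz": 0,"gripper": -1}
    - {"tx": -0.275,"ty": -0.036,"tz": 0.67,"wx": 0,"wy": 0,"wz": 0,"gripper": -1}
    - {"tx": -0.331,"ty": -0.036,"tz": 0.722,"wx": 0,"wy": 0,"wz": 0,"gripper": -1}
    - {"tx": -0.331,"ty": -0.036,"tz": 0.722,"wx": 0,"wy": 0,"wz": 0,"gripper": -1}
    - {"tx": -0.331,"ty": -0.036,"tz": 0.722,"wx": 0,"wy": 0,"wz": 0,"gripper": -1}

```text
time_s: 5.85
tool_pos: [561.8, 83.6, 166.6]
tcp_rot: [1.776, 1.845, -0.643]
wrist_force: [0.1, -0.3, -1.0]
width: 0.2
gripper_force: 61.7
```

```bash
sed -i 's/^L=161.3/OFF=np.array([-4.5,0,161])/; s/-L\*R\[:,2\]/-R@OFF/; s/+L\*Ro.from_rotvec(st\["tcp_rot"\]).as_matrix()\[:,2\]/+Ro.from_rotvec(st["tcp_rot"]).as_matrix()@OFF/' h.py
python3 - <<'E'
from h import *
np.set_printoptions(precision=3,suppress=True)
s=r.get_state();print(s["q"],s["tool_pos"],s["wrist_force"]);print("tip",tipnow(s))
tips([[-20,-38,30],[-20,-38,18]],0,40)
C=cam("wrist",s);im,d=vision.grab_frame("wrist");np.savez("w5.npz",im=im,d=d)
print("tip px",proj(C,toW([tipnow(s)])),"center,right wall px at floor",proj(C,toW([[0,0,11],[0,-70,11],[-20,-38,21]])))
cv2.imwrite("pics/w5.png",cv2.convertScaleAbs(cv2.resize(im[100:340,170:470,::-1],None,fx=2.5,fy=2.5),alpha=1.5))
E
```

```text
[-0.889  0.863  0.583  1.7    0.256  0.968 -0.56 ] [561.814  83.598 166.634] [ 0.077 -0.267 -0.973]
tip [-17.765 -40.557  46.246]
w [ 0.     0.    -0.003] 0.3
[[0.041, -0.008, 0.036], [0.067, -0.008, 0.067]]
tip px [[318.929 231.361]] center,right wall px at floor [[342.193 161.909]
 [338.366 217.893]
 [315.99  204.333]]
```

View pics/w5.png

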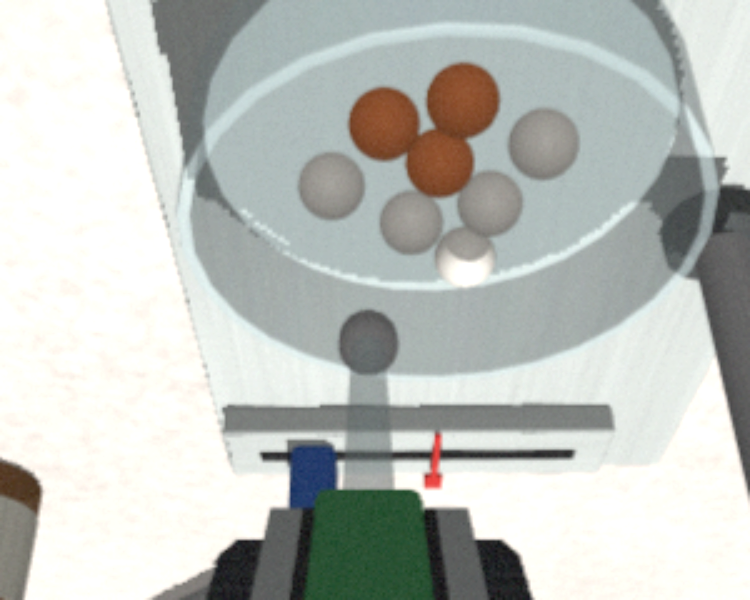

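The view shows the bulb at crop (368,345), clear of all the balls; the nearest is the white one at (465,257). The lamp post is off to the right of the picture. I descend here.

>>> step_arm:
  moves:
    - {"tx": 0.02,"ty": -0.008,"tz": 0.018,"wx": 0,"wy": 0,"wz": 0,"gripper": -1}
    - {"tx": 0.04,"ty": -0.008,"tz": 0.036,"wx": 0,"wy": 0,"wz": 0,"gripper": -1}
    - {"tx": 0.053,"ty": -0.008,"tz": 0.052,"wx": 0,"wy": 0,"wz": 0,"gripper": -1}
    - {"tx": 0.067,"ty": -0.008,"tz": 0.067,"wx": 0,"wy": 0,"wz": 0,"gripper": -1}
    - {"tx": 0.067,"ty": -0.008,"tz": 0.067,"wx": 0,"wy": 0,"wz": 0,"gripper": -1}
    - {"tx": 0.067,"ty": -0.008,"tz": 0.067,"wx": 0,"wy": 0,"wz": 0,"gripper": -1}

```text
time_s: 6.4
tool_pos: [557.4, 88.6, 137.1]
tcp_rot: [1.77, 1.851, -0.644]
wrist_force: [0.0, 0.9, -1.0]
width: 0.203
gripper_force: 61.7
```

Run:
```python
from h import *
np.set_printoptions(precision=3,suppress=True)
import json
W=np.load("w5.npz");
s=r.get_state();print(s["tool_pos"],s["wrist_force"]);print("tip",tipnow(s))
a=np.radians(-118-np.arange(0,361,18.95));P=np.c_[30*np.cos(a),-2+30*np.sin(a),np.full(len(a),18)]
tips(P,0,40)
im,d=vision.grab_frame("wrist");C=cam("wrist",s)
m=mask(im,0,14,140,30,(250,60,420,230));n,l,st,c=cv2.connectedComponentsWithStats(m.astype(np.uint8));print(st[1:,4],c[1:])
np.savez("w6.npz",im=im,d=d)
```

```text
[557.449  88.634 137.148] [ 0.015  0.894 -0.999]
tip [-21.704 -35.343  16.767]
w [0.001 0.    0.   ] 0.1
[[0.015, 0.026, -0.018], [0.03, 0.0, -0.031], [0.051, -0.018, -0.048], [0.075, -0.026, -0.069], [0.1, -0.024, -0.09], [0.124, -0.011, -0.109], [0.142, 0.011, -0.125], [0.154, 0.04, -0.135], [0.159, 0.073, -0.139], [0.155, 0.105, -0.135], [0.143, 0.134, -0.125], [0.124, 0.157, -0.11], [0.101, 0.17, -0.091], [0.076, 0.173, -0.07], [0.052, 0.165, -0.049], [0.031, 0.147, -0.031], [0.015, 0.121, -0.018], [0.007, 0.09, -0.011], [0.007, 0.057, -0.011], [0.015, 0.026, -0.018]]
[1854] [[348.577 188.056]]
```

>>> step_arm:
  moves:
    - {"tx": 0.015,"ty": 0.026,"tz": -0.018,"wx": 0,"wy": 0,"wz": 0,"gripper": -1}
    - {"tx": 0.03,"ty": 0.0,"tz": -0.031,"wx": 0,"wy": 0,"wz": 0,"gripper": -1}
    - {"tx": 0.051,"ty": -0.018,"tz": -0.048,"wx": 0,"wy": 0,"wz": 0,"gripper": -1}
    - {"tx": 0.075,"ty": -0.026,"tz": -0.069,"wx": 0,"wy": 0,"wz": 0,"gripper": -1}
    - {"tx": 0.1,"ty": -0.024,"tz": -0.09,"wx": 0,"wy": 0,"wz": 0,"gripper": -1}
    - {"tx": 0.124,"ty": -0.011,"tz": -0.109,"wx": 0,"wy": 0,"wz": 0,"gripper": -1}
    - {"tx": 0.142,"ty": 0.011,"tz": -0.125,"wx": 0,"wy": 0,"wz": 0,"gripper": -1}
    - {"tx": 0.154,"ty": 0.04,"tz": -0.135,"wx": 0,"wy": 0,"wz": 0,"gripper": -1}
    - {"tx": 0.159,"ty": 0.073,"tz": -0.139,"wx": 0,"wy": 0,"wz": 0,"gripper": -1}
    - {"tx": 0.155,"ty": 0.105,"tz": -0.135,"wx": 0,"wy": 0,"wz": 0,"gripper": -1}
    - {"tx": 0.143,"ty": 0.134,"tz": -0.125,"wx": 0,"wy": 0,"wz": 0,"gripper": -1}
    - {"tx": 0.124,"ty": 0.157,"tz": -0.11,"wx": 0,"wy": 0,"wz": 0,"gripper": -1}
    - {"tx": 0.101,"ty": 0.17,"tz": -0.091,"wx": 0,"wy": 0,"wz": 0,"gripper": -1}
    - {"tx": 0.076,"ty": 0.173,"tz": -0.07,"wx": 0,"wy": 0,"wz": 0,"gripper": -1}
    - {"tx": 0.052,"ty": 0.165,"tz": -0.049,"wx": 0,"wy": 0,"wz": 0,"gripper": -1}
    - {"tx": 0.031,"ty": 0.147,"tz": -0.031,"wx": 0,"wy": 0,"wz": 0,"gripper": -1}
    - {"tx": 0.015,"ty": 0.121,"tz": -0.018,"wx": 0,"wy": 0,"wz": 0,"gripper": -1}
    - {"tx": 0.007,"ty": 0.09,"tz": -0.011,"wx": 0,"wy": 0,"wz": 0,"gripper": -1}
    - {"tx": 0.007,"ty": 0.057,"tz": -0.011,"wx": 0,"wy": 0,"wz": 0,"gripper": -1}
    - {"tx": 0.015,"ty": 0.026,"tz": -0.018,"wx": 0,"wy": 0,"wz": 0,"gripper": -1}

```text
time_s: 8.12
tool_pos: [563.6, 93.5, 139.4]
tcp_rot: [1.774, 1.848, -0.645]
wrist_force: [-0.1, 1.3, -0.9]
width: 0.205
gripper_force: 61.8
```

Run:
```python
from h import *
np.set_printoptions(precision=3,suppress=True)
s=r.get_state();print(s["tool_pos"],s["wrist_force"],s["width"]);print("tip",tipnow(s))
im,d=vision.grab_frame("wrist");C=cam("wrist",s);np.savez("w7.npz",im=im,d=d,p=s["tool_pos"],o=s["tcp_rot"])
a=np.radians(-118-np.arange(18,361,18));P=np.c_[30*np.cos(a),-2+30*np.sin(a),np.full(len(a),18)]
tips(P,0,40)
# balls via Hough in crop, before (w5 pose) and now
for n,st in(("w5",dict(tool_pos=np.array([561.814,83.598,166.634]),tcp_rot=np.array([1.776,1.845,-.643]))),("w7",s)):
    I=np.load(n+".npz")["im"];g=cv2.resize(I[60:260,220:440],None,fx=3,fy=3)
    c=cv2.HoughCircles(cv2.medianBlur(cv2.cvtColor(g,cv2.COLOR_RGB2GRAY),5),cv2.HOUGH_GRADIENT,1,40,param1=60,param2=18,minRadius=28,maxRadius=55)
    Cc=cam("wrist",st)
    for x,y,R in (c[0] if c is not None else []):
        u=np.array([x/3+220,y/3+60]);col=I[int(u[1])-2:int(u[1])+3,int(u[0])-2:int(u[0])+3].reshape(-1,3).mean(0)
        print(n,u,R/3,col.astype(int),toS(atz(Cc,u,21))[0][:2])
```

```text
[563.617  93.543 139.432] [-0.079  1.325 -0.94 ] 0.20461045934120495
tip [-15.693 -30.732  19.073]
w [-0.001 -0.     0.   ] 0.1
[[0.015, -0.014, -0.011], [0.035, -0.032, -0.028], [0.058, -0.041, -0.047], [0.082, -0.041, -0.067], [0.105, -0.031, -0.086], [0.124, -0.012, -0.102], [0.137, 0.014, -0.114], [0.144, 0.044, -0.12], [0.144, 0.075, -0.119], [0.136, 0.104, -0.113], [0.122, 0.129, -0.101], [0.102, 0.147, -0.084], [0.079, 0.157, -0.065], [0.055, 0.156, -0.045], [0.033, 0.146, -0.026], [0.013, 0.127, -0.01], [-0.0, 0.101, 0.002], [-0.007, 0.072, 0.008], [-0.007, 0.04, 0.007], [0.001, 0.011, 0.001]]
w5 [387.167 157.833] 14.033333 [108 106 102] [30.793 13.842]
w5 [323.833 149.5  ] 14.666667 [96 56 33] [-14.228  22.097]
w5 [302.833 174.167] 13.8 [108 107 103] [-29.601  -2.334]
w5 [354.833 139.833] 14.900001 [96 55 32] [ 6.569 30.648]
w5 [334.167 189.167] 12.666667 [108 105 102] [ -5.734 -19.37 ]
w5 [365.833 181.5  ] 13.099999 [108 106 102] [ 18.116 -10.765]
w5 [315.833 237.167] 13.566667 [70 73 73] [-20.486 -86.013]
w5 [345.833 165.833] 13.233334 [96 55 33] [1.911 6.112]
w5 [357.167 191.833] 12.0 [90 89 85] [ 12.483 -22.692]
w7 [343.5   202.167] 13.733334 [96 55 32] [1.581 7.954]
w7 [263.167 186.833] 15.033333 [126 132 130] [-53.237  24.345]
w7 [315.833 237.167] 13.533333 [68 72 72] [-18.164 -36.054]
w7 [371.167 241.167] 12.2 [158 155 150] [ 26.773 -42.019]
w7 [414.833 202.5  ] 14.5 [97 56 32] [52.056  7.411]
w7 [342.167 248.167] 11.7 [157 154 148] [  3.748 -52.519]
w7 [394.5 233.5] 12.533333 [108 106 103] [ 43.956 -31.124]
w7 [426.5   181.833] 16.300001 [134 104  82] [55.33  28.938]
```

All the oranges are tracked, and one still sits in the middle at about (2,8). I run the second and third rounds.

>>> step_arm:
  moves:
    - {"tx": 0.015,"ty": -0.014,"tz": -0.011,"wx": 0,"wy": 0,"wz": 0,"gripper": -1}
    - {"tx": 0.035,"ty": -0.032,"tz": -0.028,"wx": 0,"wy": 0,"wz": 0,"gripper": -1}
    - {"tx": 0.058,"ty": -0.041,"tz": -0.047,"wx": 0,"wy": 0,"wz": 0,"gripper": -1}
    - {"tx": 0.082,"ty": -0.041,"tz": -0.067,"wx": 0,"wy": 0,"wz": 0,"gripper": -1}
    - {"tx": 0.105,"ty": -0.031,"tz": -0.086,"wx": 0,"wy": 0,"wz": 0,"gripper": -1}
    - {"tx": 0.124,"ty": -0.012,"tz": -0.102,"wx": 0,"wy": 0,"wz": 0,"gripper": -1}
    - {"tx": 0.137,"ty": 0.014,"tz": -0.114,"wx": 0,"wy": 0,"wz": 0,"gripper": -1}
    - {"tx": 0.144,"ty": 0.044,"tz": -0.12,"wx": 0,"wy": 0,"wz": 0,"gripper": -1}
    - {"tx": 0.144,"ty": 0.075,"tz": -0.119,"wx": 0,"wy": 0,"wz": 0,"gripper": -1}
    - {"tx": 0.136,"ty": 0.104,"tz": -0.113,"wx": 0,"wy": 0,"wz": 0,"gripper": -1}
    - {"tx": 0.122,"ty": 0.129,"tz": -0.101,"wx": 0,"wy": 0,"wz": 0,"gripper": -1}
    - {"tx": 0.102,"ty": 0.147,"tz": -0.084,"wx": 0,"wy": 0,"wz": 0,"gripper": -1}
    - {"tx": 0.079,"ty": 0.157,"tz": -0.065,"wx": 0,"wy": 0,"wz": 0,"gripper": -1}
    - {"tx": 0.055,"ty": 0.156,"tz": -0.045,"wx": 0,"wy": 0,"wz": 0,"gripper": -1}
    - {"tx": 0.033,"ty": 0.146,"tz": -0.026,"wx": 0,"wy": 0,"wz": 0,"gripper": -1}
    - {"tx": 0.013,"ty": 0.127,"tz": -0.01,"wx": 0,"wy": 0,"wz": 0,"gripper": -1}
    - {"tx": 0.0,"ty": 0.101,"tz": 0.002,"wx": 0,"wy": 0,"wz": 0,"gripper": -1}
    - {"tx": -0.007,"ty": 0.072,"tz": 0.008,"wx": 0,"wy": 0,"wz": 0,"gripper": -1}
    - {"tx": -0.007,"ty": 0.04,"tz": 0.007,"wx": 0,"wy": 0,"wz": 0,"gripper": -1}
    - {"tx": 0.001,"ty": 0.011,"tz": 0.001,"wx": 0,"wy": 0,"wz": 0,"gripper": -1}

```text
time_s: 9.83
tool_pos: [566.9, 94.1, 139.0]
tcp_rot: [1.773, 1.849, -0.645]
wrist_force: [-0.7, 0.6, -0.7]
width: 0.203
gripper_force: 61.8
```

>>> step_arm:
  moves:
    - {"tx": 0.015,"ty": -0.014,"tz": -0.011,"wx": 0,"wy": 0,"wz": 0,"gripper": -1}
    - {"tx": 0.035,"ty": -0.032,"tz": -0.028,"wx": 0,"wy": 0,"wz": 0,"gripper": -1}
    - {"tx": 0.058,"ty": -0.041,"tz": -0.047,"wx": 0,"wy": 0,"wz": 0,"gripper": -1}
    - {"tx": 0.082,"ty": -0.041,"tz": -0.067,"wx": 0,"wy": 0,"wz": 0,"gripper": -1}
    - {"tx": 0.105,"ty": -0.031,"tz": -0.086,"wx": 0,"wy": 0,"wz": 0,"gripper": -1}
    - {"tx": 0.124,"ty": -0.012,"tz": -0.102,"wx": 0,"wy": 0,"wz": 0,"gripper": -1}
    - {"tx": 0.137,"ty": 0.014,"tz": -0.114,"wx": 0,"wy": 0,"wz": 0,"gripper": -1}
    - {"tx": 0.144,"ty": 0.044,"tz": -0.12,"wx": 0,"wy": 0,"wz": 0,"gripper": -1}
    - {"tx": 0.144,"ty": 0.075,"tz": -0.119,"wx": 0,"wy": 0,"wz": 0,"gripper": -1}
    - {"tx": 0.136,"ty": 0.104,"tz": -0.113,"wx": 0,"wy": 0,"wz": 0,"gripper": -1}
    - {"tx": 0.122,"ty": 0.129,"tz": -0.101,"wx": 0,"wy": 0,"wz": 0,"gripper": -1}
    - {"tx": 0.102,"ty": 0.147,"tz": -0.084,"wx": 0,"wy": 0,"wz": 0,"gripper": -1}
    - {"tx": 0.079,"ty": 0.157,"tz": -0.065,"wx": 0,"wy": 0,"wz": 0,"gripper": -1}
    - {"tx": 0.055,"ty": 0.156,"tz": -0.045,"wx": 0,"wy": 0,"wz": 0,"gripper": -1}
    - {"tx": 0.033,"ty": 0.146,"tz": -0.026,"wx": 0,"wy": 0,"wz": 0,"gripper": -1}
    - {"tx": 0.013,"ty": 0.127,"tz": -0.01,"wx": 0,"wy": 0,"wz": 0,"gripper": -1}
    - {"tx": 0.0,"ty": 0.101,"tz": 0.002,"wx": 0,"wy": 0,"wz": 0,"gripper": -1}
    - {"tx": -0.007,"ty": 0.072,"tz": 0.008,"wx": 0,"wy": 0,"wz": 0,"gripper": -1}
    - {"tx": -0.007,"ty": 0.04,"tz": 0.007,"wx": 0,"wy": 0,"wz": 0,"gripper": -1}
    - {"tx": 0.001,"ty": 0.011,"tz": 0.001,"wx": 0,"wy": 0,"wz": 0,"gripper": -1}

```text
time_s: 11.5
tool_pos: [570.3, 94.3, 138.6]
tcp_rot: [1.773, 1.849, -0.645]
wrist_force: [0.1, 0.2, -0.9]
width: 0.202
gripper_force: 61.8
```

>>> step_arm:
  moves:
    - {"tx": 0.015,"ty": -0.014,"tz": -0.011,"wx": 0,"wy": 0,"wz": 0,"gripper": -1}
    - {"tx": 0.035,"ty": -0.032,"tz": -0.028,"wx": 0,"wy": 0,"wz": 0,"gripper": -1}
    - {"tx": 0.058,"ty": -0.041,"tz": -0.047,"wx": 0,"wy": 0,"wz": 0,"gripper": -1}
    - {"tx": 0.082,"ty": -0.041,"tz": -0.067,"wx": 0,"wy": 0,"wz": 0,"gripper": -1}
    - {"tx": 0.082,"ty": -0.041,"tz": -0.067,"wx": 0,"wy": 0,"wz": 0,"gripper": -1}
    - {"tx": 0.082,"ty": -0.041,"tz": -0.067,"wx": 0,"wy": 0,"wz": 0,"gripper": -1}
    - {"tx": 0.082,"ty": -0.041,"tz": -0.067,"wx": 0,"wy": 0,"wz": 0,"gripper": -1}
    - {"tx": 0.082,"ty": -0.041,"tz": -0.067,"wx": 0,"wy": 0,"wz": 0,"gripper": -1}
    - {"tx": 0.082,"ty": -0.041,"tz": -0.067,"wx": 0,"wy": 0,"wz": 0,"gripper": -1}
    - {"tx": 0.082,"ty": -0.041,"tz": -0.067,"wx": 0,"wy": 0,"wz": 0,"gripper": -1}

```text
time_s: 12.33
tool_pos: [558.1, 126.8, 137.8]
tcp_rot: [1.772, 1.85, -0.643]
wrist_force: [0.6, 1.0, -0.6]
width: 0.201
gripper_force: 61.8
```

```bash
cat > balls.py <<'E'
from h import *
np.set_printoptions(precision=1,suppress=True)
s=r.get_state();print(s["tool_pos"],s["wrist_force"],s["width"],"tip",tipnow(s),s["time_s"])
im,d=vision.grab_frame("wrist");C=cam("wrist",s);np.savez("wl.npz",im=im,d=d)
g=cv2.resize(im[60:300,200:460],None,fx=3,fy=3)
c=cv2.HoughCircles(cv2.medianBlur(cv2.cvtColor(g,cv2.COLOR_RGB2GRAY),5),cv2.HOUGH_GRADIENT,1,40,param1=60,param2=16,minRadius=28,maxRadius=55)
for x,y,R in c[0]:
    u=np.array([x/3+200,y/3+60]);col=im[int(u[1])-2:int(u[1])+3,int(u[0])-2:int(u[0])+3].reshape(-1,3).mean(0)
    print(u,round(R/3,1),col.astype(int),toS(atz(C,u,21))[0][:2])
cv2.imwrite("pics/wl.png",cv2.convertScaleAbs(g[:,:,::-1],alpha=1.5))
E
python3 balls.py
```

```text
[558.1 126.8 137.8] [ 0.6  1.  -0.6] 0.20102257533841703 tip [-19.4   2.8  17.3] 12.3333
[346.5 231.5] 12.7 [94 54 32] [1.9 7.8]
[273.8 219.2] 13.5 [89 92 91] [-52.9  23.9]
[345.5 269.8] 11.0 [143 141 135] [  4.8 -52.7]
[421.5 215.2] 14.6 [113  98  83] [55.5 28.5]
[317.2 238.5] 11.7 [67 71 71] [-20.8  -1.8]
[371.5 264.2] 11.4 [151 148 142] [ 27.2 -42.6]
[392.8 256.5] 10.4 [104 102  98] [ 43.9 -29.6]
[418.2 232.2] 13.3 [137  77  45] [57.8  6.7]
[430.5 255.5] 17.4 [67 71 70] [ 75.8 -28.1]
[287.8 232.8] 18.1 [113 121 121] [-43.7   6.1]
```

Three rounds and more are done. Two oranges have moved far, but the central one at (2,8) hasn't, so I push it straight towards +x.

>>> step_arm:
  moves:
    - {"tx": 0.002,"ty": 0.012,"tz": -0.004,"wx": 0,"wy": 0,"wz": 0,"gripper": -1}
    - {"tx": 0.002,"ty": 0.025,"tz": -0.004,"wx": 0,"wy": 0,"wz": 0,"gripper": -1}
    - {"tx": 0.002,"ty": 0.038,"tz": -0.004,"wx": 0,"wy": 0,"wz": 0,"gripper": -1}
    - {"tx": 0.002,"ty": 0.05,"tz": -0.004,"wx": 0,"wy": 0,"wz": 0,"gripper": -1}
    - {"tx": 0.002,"ty": 0.065,"tz": -0.004,"wx": 0,"wy": 0,"wz": 0,"gripper": -1}
    - {"tx": 0.002,"ty": 0.08,"tz": -0.004,"wx": 0,"wy": 0,"wz": 0,"gripper": -1}
    - {"tx": 0.002,"ty": 0.095,"tz": -0.004,"wx": 0,"wy": 0,"wz": 0,"gripper": -1}
    - {"tx": 0.002,"ty": 0.11,"tz": -0.004,"wx": 0,"wy": 0,"wz": 0,"gripper": -1}
    - {"tx": 0.002,"ty": 0.122,"tz": -0.004,"wx": 0,"wy": 0,"wz": 0,"gripper": -1}
    - {"tx": 0.002,"ty": 0.122,"tz": -0.004,"wx": 0,"wy": 0,"wz": 0,"gripper": -1}
    - {"tx": 0.002,"ty": 0.122,"tz": -0.004,"wx": 0,"wy": 0,"wz": 0,"gripper": -1}
    - {"tx": 0.002,"ty": 0.122,"tz": -0.004,"wx": 0,"wy": 0,"wz": 0,"gripper": -1}
    - {"tx": 0.002,"ty": 0.1,"tz": -0.004,"wx": 0,"wy": 0,"wz": 0,"gripper": -1}
    - {"tx": 0.002,"ty": 0.07,"tz": -0.004,"wx": 0,"wy": 0,"wz": 0,"gripper": -1}
    - {"tx": 0.002,"ty": 0.05,"tz": -0.004,"wx": 0,"wy": 0,"wz": 0,"gripper": -1}
    - {"tx": 0.002,"ty": 0.05,"tz": -0.004,"wx": 0,"wy": 0,"wz": 0,"gripper": -1}
    - {"tx": 0.002,"ty": 0.05,"tz": -0.004,"wx": 0,"wy": 0,"wz": 0,"gripper": -1}

```text
time_s: 13.8
tool_pos: [572.4, 129.7, 138.3]
tcp_rot: [1.77, 1.852, -0.642]
wrist_force: [0.6, 0.4, -0.5]
width: 0.198
gripper_force: 61.7
```

```bash
python3 balls.py
```

```text
[572.4 129.7 138.3] [ 0.6  0.4 -0.5] 0.1978421330685694 tip [-4.9  5.1 17.8] 13.8
[371.2 237.2] 12.5 [95 55 32] [36.7  1.6]
[400.5 215.5] 13.8 [98 78 64] [54.9 29.9]
[255.5 220.5] 13.0 [101 105 104] [-52.4  23.8]
[317.2 238.2] 11.9 [68 72 72] [-6.3  0.2]
[440.5 251.5] 14.2 [62 64 64] [ 97.5 -19.9]
[355.2 265.2] 11.6 [155 152 146] [ 27.6 -42.7]
[329.5 270.5] 11.1 [146 144 138] [  5.1 -52.4]
[376.2 259.5] 10.5 [107 106 102] [ 45.1 -33. ]
[397.5 233.8] 12.2 [134  75  43] [56.8  6.2]
[243.8 251.2] 12.8 [102 107 106] [-67.7 -19.3]
```

View pics/wl.png

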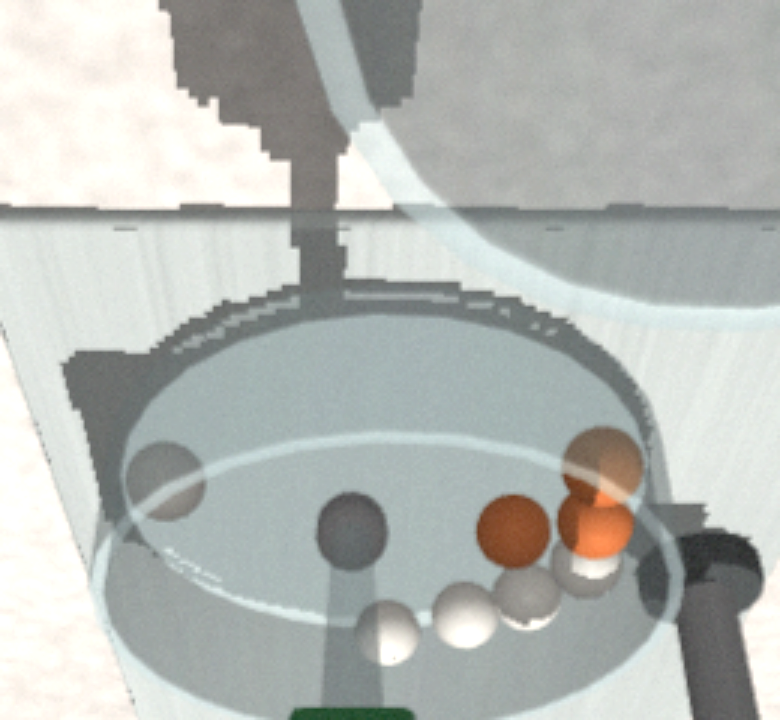

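The picture shows all eight balls in the dish: three orange at right, at (513,531), (602,466) and (595,525), plus five white. Every orange ball is at least 34 mm from its start. I withdraw the rod.

Run:
```python
from h import *
tips([[-5,5,45],[-10,40,60],[-15,75,68],[-15,110,88],[-15,180,148]],0,40)
```

```text
w [ 0.001 -0.    -0.   ] 0.1
[[-0.058, -0.001, -0.069], [-0.0, -0.017, -0.183], [0.072, -0.034, -0.278], [0.119, -0.033, -0.404], [0.169, -0.033, -0.707]]
```

>>> step_arm:
  moves:
    - {"tx": -0.03,"ty": 0,"tz": -0.035,"wx": 0,"wy": 0,"wz": 0,"gripper": -1}
    - {"tx": -0.058,"ty": 0,"tz": -0.069,"wx": 0,"wy": 0,"wz": 0,"gripper": -1}
    - {"tx": -0.03,"ty": -0.01,"tz": -0.125,"wx": 0,"wy": 0,"wz": 0,"gripper": -1}
    - {"tx": 0,"ty": -0.017,"tz": -0.183,"wx": 0,"wy": 0,"wz": 0,"gripper": -1}
    - {"tx": 0.036,"ty": -0.025,"tz": -0.23,"wx": 0,"wy": 0,"wz": 0,"gripper": -1}
    - {"tx": 0.072,"ty": -0.034,"tz": -0.278,"wx": 0,"wy": 0,"wz": 0,"gripper": -1}
    - {"tx": 0.095,"ty": -0.033,"tz": -0.34,"wx": 0,"wy": 0,"wz": 0,"gripper": -1}
    - {"tx": 0.119,"ty": -0.033,"tz": -0.404,"wx": 0,"wy": 0,"wz": 0,"gripper": -1}
    - {"tx": 0.136,"ty": -0.033,"tz": -0.505,"wx": 0,"wy": 0,"wz": 0,"gripper": -1}
    - {"tx": 0.153,"ty": -0.033,"tz": -0.61,"wx": 0,"wy": 0,"wz": 0,"gripper": -1}
    - {"tx": 0.169,"ty": -0.033,"tz": -0.707,"wx": 0,"wy": 0,"wz": 0,"gripper": -1}
    - {"tx": 0.169,"ty": -0.033,"tz": -0.707,"wx": 0,"wy": 0,"wz": 0,"gripper": -1}
    - {"tx": 0.169,"ty": -0.033,"tz": -0.707,"wx": 0,"wy": 0,"wz": 0,"gripper": -1}

```text
time_s: 14.93
tool_pos: [555.8, 305.2, 270.3]
tcp_rot: [1.771, 1.852, -0.636]
wrist_force: [0.3, -0.0, -1.4]
width: 0.202
gripper_force: 61.8
```

Run:
```python
from h import *
s=r.get_state();print(s["q"],tipnow(s),s["width"])
R=Ro.from_rotvec([2.28,1.552,-.644]).as_matrix();b=np.array([625.2,282.6,140.5])
print("pick tip",toS(b+R@OFF),toS([605.3,231,0]))
for k in(145,100):
    delta(b-k*R[:,2]-9*R[:,0],R);print("tip S",toS(b-k*R[:,2]-9*R[:,0]+R@OFF))
```

```text
[-1.05346669  0.89740682  0.54725397  1.20408411  0.15862647  1.51540031
 -0.60022308] [-13.26411355 181.46825207 149.5164437 ] 0.2019089341556824
pick tip [[ 18.55375403 181.77961381   5.75185609]] [[ 32.06922896 211.80274917   0.        ]]
t [ 0.0984  0.3201 -0.0731] w [0.1188 0.0668 0.1625] deg 25.5
tip S [[ 46.12891714 244.3141374  133.95109064]]
t [0.1249 0.2875 0.0709] w [0.1188 0.0668 0.1625] deg 25.5
tip S [[ 36.60185315 222.73470836  95.6292523 ]]
```

>>> step_arm:
  moves:
    - {"tx": 0.025,"ty": 0.08,"tz": -0.03,"wx": 0.03,"wy": 0.016,"wz": 0.04,"gripper": -1}
    - {"tx": 0.05,"ty": 0.16,"tz": -0.06,"wx": 0.06,"wy": 0.033,"wz": 0.08,"gripper": -1}
    - {"tx": 0.075,"ty": 0.24,"tz": -0.07,"wx": 0.09,"wy": 0.05,"wz": 0.12,"gripper": -1}
    - {"tx": 0.098,"ty": 0.32,"tz": -0.073,"wx": 0.119,"wy": 0.067,"wz": 0.162,"gripper": -1}
    - {"tx": 0.098,"ty": 0.32,"tz": -0.073,"wx": 0.119,"wy": 0.067,"wz": 0.162,"gripper": -1}
    - {"tx": 0.098,"ty": 0.32,"tz": -0.073,"wx": 0.119,"wy": 0.067,"wz": 0.162,"gripper": -1}
    - {"tx": 0.098,"ty": 0.32,"tz": -0.073,"wx": 0.119,"wy": 0.067,"wz": 0.162,"gripper": -1}

```text
time_s: 15.52
tool_pos: [649.4, 342.6, 265.5]
tcp_rot: [2.28, 1.548, -0.655]
wrist_force: [-0.4, -0.8, -0.8]
width: 0.195
gripper_force: 61.7
```

Run:
```python
from h import *
s=r.get_state();print(s["q"],tipnow(s),s["width"])
R=Ro.from_rotvec([2.28,1.552,-.644]).as_matrix();b=np.array([625.2,282.6,140.5])
for k,x in((100,9),(20,9),(2,9),(2,2)):
    delta(b-k*R[:,2]-x*R[:,0],R);print("tip S",toS(b-k*R[:,2]-x*R[:,0]+R@OFF))
```

```text
[-0.76153811  1.14536767  0.53806861  0.52178047 -0.11463098  1.96308257
 -0.81211006] [ 44.24695052 240.28766343 131.34349586] 0.19540475391285375
t [ 0.0056 -0.0018  0.1347] w [-0.0025  0.0029 -0.0004] deg 0.5
tip S [[ 36.60185315 222.73470836  95.6292523 ]]
t [ 7.200e-03 -4.000e-04  4.014e-01] w [-0.0025  0.0029 -0.0004] deg 0.5
tip S [[ 19.6648505  184.37127896  27.50153969]]
t [ 7.600e-03 -1.000e-04  4.614e-01] w [-0.0025  0.0029 -0.0004] deg 0.5
tip S [[ 15.8540249  175.73950734  12.17280435]]
t [ 3.090e-02 -1.000e-04  4.612e-01] w [-0.0025  0.0029 -0.0004] deg 0.5
tip S [[ 18.28314483 181.1833235    8.50343901]]
```

>>> step_arm:
  moves:
    - {"tx": 0.005,"ty": -0.001,"tz": 0.07,"wx": 0,"wy": 0,"wz": 0,"gripper": -1}
    - {"tx": 0.006,"ty": -0.001,"tz": 0.135,"wx": 0,"wy": 0,"wz": 0,"gripper": -1}
    - {"tx": 0.009,"ty": -0.001,"tz": 0.2,"wx": 0,"wy": 0,"wz": 0,"gripper": -1}
    - {"tx": 0.013,"ty": -0.001,"tz": 0.26,"wx": 0,"wy": 0,"wz": 0,"gripper": -1}
    - {"tx": 0.018,"ty": -0.001,"tz": 0.32,"wx": 0,"wy": 0,"wz": 0,"gripper": -1}
    - {"tx": 0.025,"ty": -0.001,"tz": 0.37,"wx": 0,"wy": 0,"wz": 0,"gripper": -1}
    - {"tx": 0.03,"ty": -0.001,"tz": 0.41,"wx": 0,"wy": 0,"wz": 0,"gripper": -1}
    - {"tx": 0.033,"ty": -0.001,"tz": 0.435,"wx": 0,"wy": 0,"wz": 0,"gripper": -1}
    - {"tx": 0.036,"ty": -0.001,"tz": 0.454,"wx": 0,"wy": 0,"wz": 0,"gripper": -1}
    - {"tx": 0.036,"ty": -0.001,"tz": 0.456,"wx": 0,"wy": 0,"wz": 0,"gripper": -1}
    - {"tx": 0.036,"ty": -0.001,"tz": 0.456,"wx": 0,"wy": 0,"wz": 0,"gripper": -1}

```text
time_s: 16.43
tool_pos: [625.4, 286.7, 145.0]
tcp_rot: [2.279, 1.552, -0.65]
wrist_force: [-0.4, -0.3, -0.6]
width: 0.203
gripper_force: 61.7
```

Run:
```python
from h import *
s=r.get_state();print(s["q"],tipnow(s),s["width"],s["wrist_force"])
```

```text
[-0.8100576   1.11022523  0.53126835  0.97781855 -0.1058951   1.5546812
 -0.79892203] [ 18.33387684 185.6414038   10.51797972] 0.20253593220970256 [-0.36674961 -0.33456828 -0.62926841]
```

>>> step_arm:
  moves:
    - {"tx": -0.002,"ty": 0,"tz": 0.007,"wx": 0,"wy": 0,"wz": 0,"gripper": -1}
    - {"tx": -0.003,"ty": 0,"tz": 0.013,"wx": 0,"wy": 0,"wz": 0,"gripper": -1}
    - {"tx": -0.003,"ty": 0,"tz": 0.013,"wx": 0,"wy": 0,"wz": 0,"gripper": -1}
    - {"tx": -0.003,"ty": 0,"tz": 0.013,"wx": 0,"wy": 0,"wz": 0,"gripper": -0.4}
    - {"tx": -0.003,"ty": 0,"tz": 0.013,"wx": 0,"wy": 0,"wz": 0,"gripper": 0.2}
    - {"tx": -0.003,"ty": 0,"tz": 0.013,"wx": 0,"wy": 0,"wz": 0,"gripper": 1}
    - {"tx": -0.003,"ty": 0,"tz": 0.013,"wx": 0,"wy": 0,"wz": 0,"gripper": 1}
    - {"tx": -0.003,"ty": 0,"tz": 0.013,"wx": 0,"wy": 0,"wz": 0,"gripper": 1}
    - {"tx": -0.003,"ty": 0,"tz": 0.013,"wx": 0,"wy": 0,"wz": 0,"gripper": 1}
    - {"tx": -0.003,"ty": 0,"tz": -0.05,"wx": 0,"wy": 0,"wz": 0,"gripper": 1}
    - {"tx": -0.003,"ty": 0,"tz": -0.15,"wx": 0,"wy": 0,"wz": 0,"gripper": 1}
    - {"tx": -0.003,"ty": 0,"tz": -0.25,"wx": 0,"wy": 0,"wz": 0,"gripper": 1}
    - {"tx": -0.003,"ty": 0,"tz": -0.35,"wx": 0,"wy": 0,"wz": 0,"gripper": 1}
    - {"tx": -0.003,"ty": 0,"tz": -0.4,"wx": 0,"wy": 0,"wz": 0,"gripper": 1}
    - {"tx": -0.003,"ty": 0,"tz": -0.4,"wx": 0,"wy": 0,"wz": 0,"gripper": 1}
    - {"tx": -0.003,"ty": 0,"tz": -0.4,"wx": 0,"wy": 0,"wz": 0,"gripper": 1}

```text
time_s: 17.77
tool_pos: [649.2, 344.1, 246.5]
tcp_rot: [2.28, 1.551, -0.649]
wrist_force: [-0.5, -0.2, -0.7]
width: 1.003
gripper_force: 0.0
```

Run:
```python
from h import *
np.set_printoptions(precision=2,suppress=True)
s=r.get_state();print(s["q"],s["tool_pos"],s["time_s"])
Ct=cam("top");im,d=vision.grab_frame("top");
H=im.astype(int)
m=((H[...,1]-H[...,0]>12)&(H[...,1]-H[...,2]>8));m[:150]=0;m[200:]=0;m[:,:145]=0;m[:,205:]=0
v,u=np.nonzero(m);print("green",m.sum(),u.mean(),v.mean(), np.median(pts(Ct,m,d),0) if m.sum() else "")
# dimmer and mark, several estimates (top)
for n in(0,1,2):
    im,d=(im,d) if n==0 else vision.grab_frame("top")
    b=mask(im,100,130,90,20,(370,200,402,225));p=pts(Ct,b,d);p=toS(p[(p[:,2]>50)]);print("blue",len(p),p.mean(0),p.min(0),p.max(0))
    k=mask(im,0,8,110,60,(365,185,405,205))|mask(im,172,180,110,60,(365,185,405,205));v,u=np.nonzero(k)
    for z in(20,):
        q=toS(atz(Ct,np.c_[u,v],z));print("mark",len(q),q.mean(0),np.polyfit(q[:,1],q[:,0],1))
im,d=vision.grab_frame("scene");Cs=cam("scene")
k=mask(im,0,8,110,60,(200,255,242,280));v,u=np.nonzero(k);q=toS(atz(Cs,np.c_[u,v],20));print("mark scene",q.mean(0),q.min(0),q.max(0))
b=mask(im,100,130,90,20,(225,230,252,265));p=toS(pts(Cs,b,d));p=p[p[:,2]>57];print("blue scene",len(p),p.mean(0) if len(p) else "")
# from wrist pictures: mark and slot
im=np.load("w5.npz")["im"];st=dict(tool_pos=np.array([561.814,83.598,166.634]),tcp_rot=np.array([1.776,1.845,-.643]));C=cam("wrist",st)
k=mask(im,0,6,170,60,(320,262,370,296));v,u=np.nonzero(k);q=toS(atz(C,np.c_[u,v],20));print("mark wrist",len(q),np.median(q,0),q.min(0),q.max(0))
```

```text
[-0.77  1.15  0.53  0.56 -0.12  1.92 -0.82] [649.24 344.14 246.46] 17.7667
green 236 168.0 170.9449152542373 [624.12 288.66 173.04]
blue 89 [ -45.22 -176.44   59.54] [ -54.2  -189.69   55.35] [ -36.28 -164.54   64.85]
mark 20 [   8.94 -193.87   20.  ] [ 0.02 12.6 ]
blue 87 [ -45.05 -176.35   59.58] [ -53.45 -189.06   51.95] [ -36.61 -164.97   63.79]
mark 20 [   8.94 -193.87   20.  ] [ 0.02 12.6 ]
blue 89 [ -45.22 -176.42   59.52] [ -54.25 -189.47   53.94] [ -36.3  -164.91   64.11]
mark 20 [   8.94 -193.87   20.  ] [ 0.02 12.6 ]
mark scene [  10.69 -190.83   20.  ] [   6.09 -209.9    20.  ] [  21.28 -158.64   20.  ]
blue scene 16 [ -36.86 -183.14   59.81]
mark wrist 52 [  10.46 -191.55   20.  ] [   7.18 -205.86   20.  ] [  13.43 -159.44   20.  ]
```

The rod is back in the beaker (green grip at top px (168,171), as at the start). Now the dimmer: the grip is at station x −45 and the mark at about 9.5. I go round the near side, high.

Run:
```python
from h import *
R=tool(YAW,0);delta([600,330,330],R);delta([470,290,350],R)
```

```text
t [-0.2344 -0.1338 -0.1858] w [-0.0575  0.262  -0.1954] deg 39.8
t [-0.5098 -0.4876 -0.0913] w [-0.0575  0.262  -0.1954] deg 39.8
```

>>> step_arm:
  moves:
    - {"tx": -0.08,"ty": -0.04,"tz": -0.08,"wx": -0.01,"wy": 0.05,"wz": -0.04,"gripper": 1}
    - {"tx": -0.16,"ty": -0.09,"tz": -0.14,"wx": -0.025,"wy": 0.12,"wz": -0.09,"gripper": 1}
    - {"tx": -0.235,"ty": -0.134,"tz": -0.186,"wx": -0.04,"wy": 0.18,"wz": -0.13,"gripper": 1}
    - {"tx": -0.33,"ty": -0.25,"tz": -0.155,"wx": -0.05,"wy": 0.23,"wz": -0.17,"gripper": 1}
    - {"tx": -0.42,"ty": -0.37,"tz": -0.12,"wx": -0.0575,"wy": 0.262,"wz": -0.195,"gripper": 1}
    - {"tx": -0.51,"ty": -0.488,"tz": -0.091,"wx": -0.0575,"wy": 0.262,"wz": -0.195,"gripper": 1}
    - {"tx": -0.51,"ty": -0.488,"tz": -0.091,"wx": -0.0575,"wy": 0.262,"wz": -0.195,"gripper": 1}
    - {"tx": -0.51,"ty": -0.488,"tz": -0.091,"wx": -0.0575,"wy": 0.262,"wz": -0.195,"gripper": 1}
    - {"tx": -0.51,"ty": -0.488,"tz": -0.091,"wx": -0.0575,"wy": 0.262,"wz": -0.195,"gripper": 1}
    - {"tx": -0.51,"ty": -0.488,"tz": -0.091,"wx": -0.0575,"wy": 0.262,"wz": -0.195,"gripper": 1}

```text
time_s: 18.8
tool_pos: [470.7, 290.9, 350.7]
tcp_rot: [2.17, 2.269, 0.006]
wrist_force: [0.9, 0.5, -0.4]
width: 1.004
gripper_force: 0.0
```

Run:
```python
from h import *
s=r.get_state();print(s["q"],s["tool_pos"],s["tcp_rot"])
R=tool(YAW,0);d=toW([[-45.1,-176.8,30]])[0];print(d)
for p in([465,140,350],[465,0,350],[480,-150,340]):delta(p,R)
```

```text
[-0.87587269  0.39099315  0.3983589   1.63003481 -0.16245759  1.14942162
 -0.39391319] [470.71004456 290.86618995 350.69683749] [2.17044298 2.26933453 0.00583331]
[ 545.15483289 -160.59895995   30.        ]
t [-0.5015 -0.0414  0.0014] w [ 0.0017 -0.0007  0.0004] deg 0.2
t [-9.677e-01 -6.220e-02  6.000e-04] w [ 0.0017 -0.0007  0.0004] deg 0.2
t [-1.4695 -0.0346  0.0333] w [ 0.0017 -0.0007  0.0004] deg 0.2
```

>>> step_arm:
  moves:
    - {"tx": -0.12,"ty": -0.01,"tz": 0,"wx": 0,"wy": 0,"wz": 0,"gripper": 1}
    - {"tx": -0.25,"ty": -0.02,"tz": 0,"wx": 0,"wy": 0,"wz": 0,"gripper": 1}
    - {"tx": -0.38,"ty": -0.03,"tz": 0,"wx": 0,"wy": 0,"wz": 0,"gripper": 1}
    - {"tx": -0.5,"ty": -0.04,"tz": 0,"wx": 0,"wy": 0,"wz": 0,"gripper": 1}
    - {"tx": -0.63,"ty": -0.045,"tz": 0,"wx": 0,"wy": 0,"wz": 0,"gripper": 1}
    - {"tx": -0.75,"ty": -0.05,"tz": 0,"wx": 0,"wy": 0,"wz": 0,"gripper": 1}
    - {"tx": -0.87,"ty": -0.055,"tz": 0,"wx": 0,"wy": 0,"wz": 0,"gripper": 1}
    - {"tx": -0.98,"ty": -0.06,"tz": 0,"wx": 0,"wy": 0,"wz": 0,"gripper": 1}
    - {"tx": -0.98,"ty": -0.06,"tz": 0,"wx": 0,"wy": 0,"wz": 0,"gripper": 1}
    - {"tx": -0.98,"ty": -0.06,"tz": 0,"wx": 0,"wy": 0,"wz": 0,"gripper": 1}
    - {"tx": -0.98,"ty": -0.06,"tz": 0,"wx": 0,"wy": 0,"wz": 0,"gripper": 1}

```text
time_s: 19.72
tool_pos: [466.3, -3.5, 349.6]
tcp_rot: [2.171, 2.269, 0.003]
wrist_force: [1.0, 0.2, 0.3]
width: 1.0
gripper_force: 0.0
```

Run:
```python
from h import *
s=r.get_state();print(s["q"],s["tool_pos"],s["tcp_rot"])
R=tool(YAW,0);d=toW([[-45.1,-176.8,0]])[0]
for p in([490,-150,340],d+[0,0,330],d+[0,0,140]):delta(p,R)
```

```text
[-0.45048863  0.25383235  0.51153717  1.84244445 -0.1410573   1.07883318
  0.15827236] [466.31268701  -3.46231622 349.62537672] [2.1711322  2.26946228 0.00323713]
t [-0.4915  0.0572  0.0318] w [ 0.001  -0.0004  0.0003] deg 0.1
t [-0.535   0.2392  0.0655] w [ 0.001  -0.0004  0.0003] deg 0.1
t [-0.5355  0.2379  0.6988] w [ 0.001  -0.0004  0.0003] deg 0.1
```

>>> step_arm:
  moves:
    - {"tx": -0.12,"ty": 0.01,"tz": 0,"wx": 0,"wy": 0,"wz": 0,"gripper": 1}
    - {"tx": -0.25,"ty": 0.03,"tz": 0.01,"wx": 0,"wy": 0,"wz": 0,"gripper": 1}
    - {"tx": -0.38,"ty": 0.05,"tz": 0.02,"wx": 0,"wy": 0,"wz": 0,"gripper": 1}
    - {"tx": -0.48,"ty": 0.1,"tz": 0.03,"wx": 0,"wy": 0,"wz": 0,"gripper": 1}
    - {"tx": -0.535,"ty": 0.2,"tz": 0.05,"wx": 0,"wy": 0,"wz": 0,"gripper": 1}
    - {"tx": -0.535,"ty": 0.239,"tz": 0.12,"wx": 0,"wy": 0,"wz": 0,"gripper": 1}
    - {"tx": -0.535,"ty": 0.238,"tz": 0.25,"wx": 0,"wy": 0,"wz": 0,"gripper": 1}
    - {"tx": -0.535,"ty": 0.238,"tz": 0.38,"wx": 0,"wy": 0,"wz": 0,"gripper": 1}
    - {"tx": -0.535,"ty": 0.238,"tz": 0.5,"wx": 0,"wy": 0,"wz": 0,"gripper": 1}
    - {"tx": -0.535,"ty": 0.238,"tz": 0.6,"wx": 0,"wy": 0,"wz": 0,"gripper": 1}
    - {"tx": -0.535,"ty": 0.238,"tz": 0.7,"wx": 0,"wy": 0,"wz": 0,"gripper": 1}
    - {"tx": -0.535,"ty": 0.238,"tz": 0.7,"wx": 0,"wy": 0,"wz": 0,"gripper": 1}
    - {"tx": -0.535,"ty": 0.238,"tz": 0.7,"wx": 0,"wy": 0,"wz": 0,"gripper": 1}

```text
time_s: 20.8
tool_pos: [544.2, -159.2, 138.7]
tcp_rot: [-2.168, -2.271, -0.002]
wrist_force: [0.7, -1.5, 0.4]
width: 0.998
gripper_force: 0.0
```

Run:
```python
from h import *
np.set_printoptions(precision=2,suppress=True)
s=r.get_state();print(s["q"],s["tool_pos"],s["time_s"])
C=cam("wrist",s);im,d=vision.grab_frame("wrist");np.savez("w9.npz",im=im,d=d)
b=mask(im,100,130,110,25);p=toS(pts(C,b,d));k=abs(p[:,2]-60)<5;k&=abs(p[:,1]+177)<30;p=p[k]
print("blue top",len(p),p.mean(0) if len(p) else "",np.percentile(p,[2,98],axis=0) if len(p) else "")
k=mask(im,0,6,150,50)|mask(im,174,180,150,50);v,u=np.nonzero(k);q=toS(atz(C,np.c_[u,v],20));q=q[(abs(q[:,1]+180)<35)&(abs(q[:,0])<60)];print("mark",len(q),q.mean(0) if len(q) else "")
R=tool(YAW,0)
for z in(70,34):delta(toW([[-45.1,-176.8,z]])[0],R)
```

```text
[-0.03  0.67  0.42  1.85 -0.4   0.71  0.66] [ 544.21 -159.16  138.72] 20.8
blue top 1330 [ -44.08 -175.78   59.22] [[ -52.95 -188.84   56.06]
 [ -35.1  -164.08   60.9 ]]
mark 389 [   9.81 -190.72   20.  ]
t [-0.   -0.    0.24] w [ 0. -0.  0.] deg 0.2
t [-0.   -0.    0.36] w [ 0. -0.  0.] deg 0.2
```

>>> step_arm:
  moves:
    - {"tx": 0,"ty": 0.003,"tz": 0.1,"wx": 0,"wy": 0,"wz": 0,"gripper": 1}
    - {"tx": 0,"ty": 0.003,"tz": 0.2,"wx": 0,"wy": 0,"wz": 0,"gripper": 1}
    - {"tx": 0,"ty": 0.003,"tz": 0.28,"wx": 0,"wy": 0,"wz": 0,"gripper": 1}
    - {"tx": 0,"ty": 0.003,"tz": 0.325,"wx": 0,"wy": 0,"wz": 0,"gripper": 1}
    - {"tx": 0,"ty": 0.003,"tz": 0.345,"wx": 0,"wy": 0,"wz": 0,"gripper": 1}
    - {"tx": 0,"ty": 0.003,"tz": 0.345,"wx": 0,"wy": 0,"wz": 0,"gripper": 1}
    - {"tx": 0,"ty": 0.003,"tz": 0.345,"wx": 0,"wy": 0,"wz": 0,"gripper": 0}
    - {"tx": 0,"ty": 0.003,"tz": 0.345,"wx": 0,"wy": 0,"wz": 0,"gripper": -0.4}
    - {"tx": 0,"ty": 0.003,"tz": 0.345,"wx": 0,"wy": 0,"wz": 0,"gripper": -1}
    - {"tx": 0,"ty": 0.003,"tz": 0.345,"wx": 0,"wy": 0,"wz": 0,"gripper": -1}
    - {"tx": 0,"ty": 0.003,"tz": 0.345,"wx": 0,"wy": 0,"wz": 0,"gripper": -1}
    - {"tx": 0,"ty": 0.003,"tz": 0.345,"wx": 0,"wy": 0,"wz": 0,"gripper": -1}
    - {"tx": 0,"ty": 0.003,"tz": 0.345,"wx": 0,"wy": 0,"wz": 0,"gripper": -1}

```text
time_s: 21.93
tool_pos: [546.2, -160.8, 37.6]
tcp_rot: [2.17, 2.268, 0.006]
wrist_force: [-0.4, 0.8, 5.7]
width: 0.217
gripper_force: 58.7
```

Run:
```python
from h import *
s=r.get_state();print(s["tool_pos"],toS(s["tool_pos"]),s["width"],s["gripper_force"],s["wrist_force"],s["time_s"])
```

```text
[ 546.19850642 -160.76172231   37.60947297] [[ -44.06441941 -177.00813185   37.60947297]] 0.21726881685242422 58.742759227752686 [-0.40731291  0.80833119  5.72677162] 21.9333
```

>>> step_arm:
  moves:
    - {"tx": 0,"ty": 0.02,"tz": 0,"wx": 0,"wy": 0,"wz": 0,"gripper": -1}
    - {"tx": 0,"ty": 0.05,"tz": 0,"wx": 0,"wy": 0,"wz": 0,"gripper": -1}
    - {"tx": 0,"ty": 0.08,"tz": 0,"wx": 0,"wy": 0,"wz": 0,"gripper": -1}
    - {"tx": 0,"ty": 0.11,"tz": 0,"wx": 0,"wy": 0,"wz": 0,"gripper": -1}
    - {"tx": 0,"ty": 0.14,"tz": 0,"wx": 0,"wy": 0,"wz": 0,"gripper": -1}
    - {"tx": 0,"ty": 0.165,"tz": 0,"wx": 0,"wy": 0,"wz": 0,"gripper": -1}
    - {"tx": 0,"ty": 0.18,"tz": 0,"wx": 0,"wy": 0,"wz": 0,"gripper": -1}
    - {"tx": 0,"ty": 0.18,"tz": 0,"wx": 0,"wy": 0,"wz": 0,"gripper": -1}
    - {"tx": 0,"ty": 0.18,"tz": 0,"wx": 0,"wy": 0,"wz": 0,"gripper": -1}
    - {"tx": 0,"ty": 0.18,"tz": 0,"wx": 0,"wy": 0,"wz": 0,"gripper": -1}

```text
time_s: 22.77
tool_pos: [600.5, -158.4, 37.6]
tcp_rot: [2.17, 2.268, 0.007]
wrist_force: [1.3, 0.6, 4.8]
width: 0.219
gripper_force: 58.9
```

Run:
```python
from h import *
s=r.get_state();print(s["tool_pos"],toS(s["tool_pos"]),s["width"],s["gripper_force"],s["wrist_force"],s["time_s"])
```

```text
[ 600.51176323 -158.38858529   37.63536409] [[  10.300658   -177.00636452   37.63536409]] 0.2185337430523629 58.94627094268799 [1.27278471 0.61414417 4.82029106] 22.7667
```

>>> step_arm:
  moves:
    - {"tx": 0,"ty": -0.001,"tz": 0,"wx": 0,"wy": 0,"wz": 0,"gripper": -0.4}
    - {"tx": 0,"ty": -0.001,"tz": 0,"wx": 0,"wy": 0,"wz": 0,"gripper": 0.2}
    - {"tx": 0,"ty": -0.001,"tz": 0,"wx": 0,"wy": 0,"wz": 0,"gripper": 1}
    - {"tx": 0,"ty": -0.001,"tz": 0,"wx": 0,"wy": 0,"wz": 0,"gripper": 1}
    - {"tx": 0,"ty": -0.001,"tz": 0,"wx": 0,"wy": 0,"wz": 0,"gripper": 1}
    - {"tx": 0,"ty": -0.001,"tz": -0.05,"wx": 0,"wy": 0,"wz": 0,"gripper": 1}
    - {"tx": 0,"ty": -0.001,"tz": -0.15,"wx": 0,"wy": 0,"wz": 0,"gripper": 1}
    - {"tx": 0,"ty": -0.001,"tz": -0.27,"wx": 0,"wy": 0,"wz": 0,"gripper": 1}
    - {"tx": 0,"ty": -0.001,"tz": -0.38,"wx": 0,"wy": 0,"wz": 0,"gripper": 1}
    - {"tx": 0,"ty": -0.001,"tz": -0.38,"wx": 0,"wy": 0,"wz": 0,"gripper": 1}
    - {"tx": 0,"ty": -0.001,"tz": -0.38,"wx": 0,"wy": 0,"wz": 0,"gripper": 1}

```text
time_s: 23.68
tool_pos: [600.2, -159.0, 153.1]
tcp_rot: [2.168, 2.267, 0.008]
wrist_force: [-0.5, -0.3, -0.5]
width: 0.999
gripper_force: 0.0
```

Run:
```python
from h import *
np.set_printoptions(precision=2,suppress=True)
s=r.get_state();print(s["tool_pos"],s["time_s"])
C=cam("wrist",s);im,d=vision.grab_frame("wrist")
b=mask(im,100,130,110,25);p=toS(pts(C,b,d));p=p[(abs(p[:,2]-60)<5)&(abs(p[:,1]+177)<30)];print("blue top",len(p),p.mean(0),np.percentile(p,[2,98],axis=0))
k=mask(im,0,6,150,50)|mask(im,174,180,150,50);v,u=np.nonzero(k);q=toS(atz(C,np.c_[u,v],20));q=q[(abs(q[:,1]+180)<35)&(abs(q[:,0])<60)];print("mark",len(q),q.mean(0))
im,d=vision.grab_frame("top")
c=cv2.resize(im[130:260,140:420,::-1],None,fx=2.85,fy=2.85,interpolation=cv2.INTER_CUBIC)
im2,_=vision.grab_frame("scene");c2=cv2.resize(im2[240:370,200:440,::-1],(800,433),interpolation=cv2.INTER_CUBIC)
cv2.imwrite("pics/end.png",cv2.convertScaleAbs(cv2.resize(np.vstack([c[:,:798],c2[:,:798]]),None,fx=.74,fy=.74),alpha=1.4))
```

```text
[ 600.18 -158.98  153.11] 23.6833
blue top 1193 [   8.56 -175.88   59.25] [[  -0.41 -188.84   56.09]
 [  17.71 -164.2    61.  ]]
mark 70 [  10.08 -190.62   20.  ]
```

View pics/end.png

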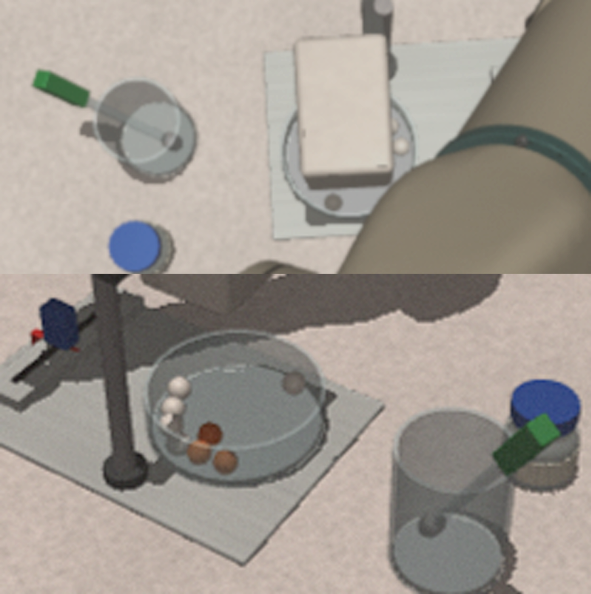

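The final view shows the rod in its beaker (grip at (525,443)), the balls in the dish, and the dimmer on the mark to within about 1.5 mm. I hand the job in.

```bash
python3 -c "
from workcell import r
print(r.close_job())"
```

```text
the job is handed in; nothing more can be done
None
```

I handed the job in at about 24 s, with no verdict returned: three rounds stirred, all eight balls in the dish with each orange at least 34 mm from its start, the rod back in its beaker, and the dimmer within about 1.5 mm of the red mark.

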